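Restock the solder reel tray and lock it for the van

ROBOT

A 6-joint arm with a two-finger parallel gripper is mounted at the origin on the work surface. World frame = base frame: x ahead of the robot, y to its left, z up, the work surface at z = 0. Lengths are in m, angles in rad, forces in N, time in s.
With the tool pointing down it reaches from about 0.35 to 0.975 m from the base axis. Payload 17.4 kg.
Tool frame: the origin (TCP) lies between the finger pads; the fingertips stand 11 mm ahead of it and the grasp point (between the pads) lies 8 mm behind it; z points along the fingers, y is the line along which they close (so a half turn about z gives the same grasp; the last joint's range is limited). The gripper opens to 85 mm and grips with 20 to 120 N. Pads are 22 mm wide; open, the fingers measure 114 mm over their backs; the gripper's body (76 mm by 85 mm) begins 54 mm behind the grasp point. The pads swing forward as they close: fully open they stand 13 mm farther back than shut.
Start: joints at [1.3, 0.116, 1.442, -0, 1.584, -0.038], TCP at [0.156, 0.657, 0.242] pointing down, gripper open.
Joint ranges: [-2.83, 2.83], [-0.83, 2.19], [0.07, 2.5], [-1.14, 4.28], [0.01, 3], [-2.97, 2.97]. Speed limits (rad/s): [1.89, 1.89, 2.22, 3.14, 3.14, 3.14].

INTERFACE

Orientations are given as a unit quaternion [x, y, z, w].
In Python, from plant import env gives the robot as it stands.
- The arm moves only by the tool play_rows, never from a script. Its argument "plan" is a list of rows, each a list of 7 numbers: the turn, a rotation vector about the tool's x, y, z as a fraction of full scale, then the shift along the tool's x, y, z as a fraction of full scale, then the finger opening in mm, from 0 to 85.4. A call has exactly 8 rows; each row shifts and turns the commanded pose from where the row before left it, along the tool's axes as they then stand; what a row does not reach is not made up. Full scale, the value 1, is 0.15 m for a shift and 45 degrees for a turn. A row lasts 1/10 s, in which the tool goes at most 50 mm and 8.59 degrees, less where a joint would pass 70% of its speed; a pose out of reach is approached as far as the arm can. A call with a number of a shift or a turn outside -1 to 1 is refused whole. A call with a gripper value outside its range is refused whole. The fingers move at their own pace and stop on an object; the grip force is fixed at half the most. Time passes only in rows, so rows that do not move let the fingers close, or fill a call up. It gives the time, the measured TCP pose, the force, the opening and the grip force at its end, in the units of the state.
- env.get_obs(): the state, without advancing time (a new reading comes with each control period).
- env.get_image(name): name is "scene" or "top" or "wrist"; returns a dict with "pixels" (420x560x3 uint8, red, green, blue), "intrinsics" (3x3 intrinsics, pixels), "distortion" ([k1, k2, p1, p2, k3] as OpenCV has them; the pictures are not rectified), "world_from_camera" (4x4, takes a point from camera to world coordinates). Camera axes: x right, y up, looking along -z (the intrinsics and any distortion apply to the point x, -y, -z); pixel columns grow to the right and rows downward; lengths in m; the calibration is good to about 2 mm. A picture is of the moment at which its call begins. There is no depth.
- env.finish_job(): hands the job in; it is judged then, once.
Trained networks look in a picture, given as the dict that the camera call returned (one of the last four; its "shot" number tells which), for a name from the list of things; names that differ only in an ending like _2 or _b are one class to them, and where a whole thing is asked for, a point or a joint stands for the part that bears it (a point fixed in the world has none). Each returns a list of dicts, best first, with "score" (0 to 1); they miss things now and then, are a little off and sometimes report something else, mostly with a low value. They report only what shows in the picture. A call takes as long as a camera call.
- env.cut_out(picture, query): "pixels" (420x560 bool, what is visible of it) and "extent" ([left, top, width, height] in pixels, round what is visible of it).
The state is a dict: "time": time; "q": joint angles; "qvel": joint speeds; "joint_efforts": joint torques, N m; "tcp_pos": TCP position; "ee_rot": TCP orientation; "ft_force": force on the tool from outside, world axes, zero at the start; "ft_torque": the same for the moment, N m; "finger_gap": finger opening in m; "finger_force": force on a finger pad.
Only numpy, scipy, OpenCV 4.12 (cv2) and the standard library are available. Lean on these libraries where they do the work, as an engineer would, in place of code of your own. Each camera call takes 0.05 s, during which the arm holds its last target. There are 200 camera calls.

TASK

Restock the reel tray: draw the locking pin and stand it in the stow boss, swing the keeper bar right out clear of the pockets, clear the empty black reels into the grey bin and stand every full solder reel flat in a pocket of its own. Then swing the bar back over the reels until it is fully home in the catch, and drop the pin through catch and bar until its knob rests on the catch. Leave the can, the meter and the blue case where they stand.

Things in the scene. Friction and masses are not known exactly. Their poses are not given: they have to be found in the camera images.
- tray: blue steel reel tray, fixed to the bench. Base plate 256 (x) x 172 (y) x 6 mm; origin at the centre of its underside on the bench, z up; x runs from catch end (-x) to hinge end (+x). Four square pockets 66 mm wide, walls 15 mm above the floor, centres at x, y = +-39 mm: reels stand 22 mm apart; fingers fit best along the pocket diagonal that does not point at the tray's centre.
- bar (a joint): yellow keeper bar, 6 mm thick, 44 mm wide, turning level about the hinge post at the tray's +x end, underside 62 mm above the bench (6 mm over seated reels). 0 = closed over the tray's middle line, holed tongue home in the catch at a hard stop; grows as it swings out over the tray's +y side (1.57 = pointing to tray +y). Stop at 1.95; starts closed. Stays where left; 1 to 2 N at the knob moves it.
- bar_hinge (a point): the hinge axis of the bar (upright), at bar height, 65 mm above the bench, at x = +110 mm, y = 0 of the tray; hinge post and bolt are 30 mm across at most, top 78 mm above the bench
- bar_knob (a point): centre of the black upright grip knob on the bar, 24 mm in diameter, 35 mm tall (68 to 103 mm above the bench), 120 mm from the hinge axis; pinch or push it to swing the bar
- catch_hole (a point): centre of the 16 mm hole in the catch, on the upper ear's top face, 76 mm above the bench, at x = -105, y = 0 mm of the tray. The steel catch is two level ears 34 x 36 mm with holes in line (upper 70 to 76, lower 53 to 59 mm above the bench), joined by a web on their -y side. The closed bar's tongue lies between them, its 18 mm hole in line with theirs; below, the pin hangs free.
- stow_hole (a point): centre of the 16 mm hole at the top of the stow boss, a steel block 30 x 30 mm, its top 62 mm above the bench, at x = -105 mm, y = -62 mm of the tray, made to hold the pin upright (its shoulder on the boss) while the tray is open; straight hole down to 6 mm above the bench, deeper than the shank
- pin: locking pin: steel shank 12 mm in diameter, 52 mm long with a tapered foot, under a red round knob 22 mm in diameter, 34 mm tall; 70 g. Origin at the tip of the shank, z towards the knob; the knob's underside (shoulder) is at z = 52 mm. Starts home in the catch, through both ears and the bar, its shoulder resting on the upper ear.
- reel_a: full solder reel, orange flanges with silver solder wound between; an upright cylinder 56 mm in diameter and 50 mm tall, about 0.3 kg; origin at the centre of its underside, z up. Starts on the green mat right of the tray; may be absent.
- reel_b: full solder reel, green flanges with silver solder wound between; an upright cylinder 56 mm in diameter and 50 mm tall, about 0.3 kg; origin at the centre of its underside, z up. Starts on the green mat right of the tray; may be absent.
- reel_c: full solder reel, orange flanges with silver solder wound between; an upright cylinder 56 mm in diameter and 50 mm tall, about 0.3 kg; origin at the centre of its underside, z up. Starts on the green mat right of the tray; may be absent.
- reel_d: full solder reel, green flanges with silver solder wound between; an upright cylinder 56 mm in diameter and 50 mm tall, about 0.3 kg; origin at the centre of its underside, z up. Already stands in one of the pockets.
- empty_a: empty black plastic reel, 56 mm in diameter, 50 mm tall, 40 g: two flanges 6 mm thick (top one from 44 to 50 mm) on a 26 mm core; origin at the centre of its underside. Stands in one of the pockets; may be absent.
- empty_b: another empty black reel like empty_a; may be absent.
- bin: grey open bin for empties, fixed, 150 x 150 mm, 56 mm high, walls 4 mm; origin at the centre of its underside
- pocket0 (a point): centre of the floor of pocket 0, 6 mm above the bench, at x = -39 mm, y = -39 mm of the tray
- pocket1 (a point): centre of the floor of pocket 1, 6 mm above the bench, at x = -39 mm, y = +39 mm of the tray
- pocket2 (a point): centre of the floor of pocket 2, 6 mm above the bench, at x = +39 mm, y = -39 mm of the tray
- pocket3 (a point): centre of the floor of pocket 3, 6 mm above the bench, at x = +39 mm, y = +39 mm of the tray
- duster: bystander: white spray duster can, 65 mm in diameter, 190 mm tall; origin at the centre of its underside
- meter: bystander: black panel meter, 60 x 90 x 110 mm tall, white dial to +x, origin at the centre of its underside
- case: bystander: flat blue component case, 110 x 160 x 30 mm, origin at the centre of its underside

How it is judged:
By the outcome, as a careful person would: the job done as asked, in the order asked, and still so for the second after the job is handed in, with the robot touching nothing.
Of reel_a, reel_b, reel_c only 2 to 3 are there at a start; the rules pass over those that are not, and their reading is None.
Of empty_a, empty_b only 1 to 2 are there at a start; the rules pass over those that are not, and their reading is None.
At some moment in a run one of reel_a, reel_b, reel_c may be knocked a few centimetres aside while the robot is not near it.
It also fails if it takes over 210 s, if anything falls off the work surface, if the arm or the gripper's body presses on something with over 40 N, if the wrist force passes 120 N, or if a joint passes its speed limit or range.

## Working session

There is one attempt and no reset: what is moved stays moved. The work goes in short steps, Python scripts to look and compute and a tool call to move; the robot and the scene stay as the last step left them, time stands still between calls to the robot, and variables do not carry over. Pictures are saved under pics/ and viewed, at most 14 in all, crops included, and the job is handed in when it is done.

Besides the shell and the picture viewer there is one more tool, called after "Call:" as name([rows], argument=value, ...), one row to a line, values as JSON. play_rows: Moves the arm, as the interface text tells. Its arguments: {"type":"object","properties":{"plan":{"type":"array","items":{"type":"array","items":{"type":"number"}}}},"required":["plan"]}

```bash
ls; mkdir -p pics; cat > h.py <<'E'
import numpy as np, cv2
from plant import env
from scipy.spatial.transform import Rotation as R
def save(p,n): cv2.imwrite('pics/'+n+'.png',p['pixels'][:,:,::-1])
def ray(p,uv):
    uv=np.asarray(uv,float).reshape(-1,1,2)
    n=cv2.undistortPoints(uv,np.array(p['intrinsics'],float),np.array(p['distortion'],float)).reshape(-1,2)
    d=np.c_[n[:,0],-n[:,1],-np.ones(len(n))]
    T=np.array(p['world_from_camera']); return T[:3,3],d@T[:3,:3].T
def onz(p,uv,z):
    o,d=ray(p,uv); t=(z-o[2])/d[:,2]; return o+t[:,None]*d
def proj(p,X):
    T=np.linalg.inv(np.array(p['world_from_camera'])); X=np.asarray(X,float).reshape(-1,3)@T[:3,:3].T+T[:3,3]
    X=X*[1,-1,-1]
    return cv2.projectPoints(X,np.zeros(3),np.zeros(3),np.array(p['intrinsics'],float),np.array(p['distortion'],float))[0].reshape(-1,2)
E
python3 - <<'E'
from h import *
o=env.get_obs(); print({k:np.round(v,3) for k,v in o.items()})
for n in ['top','scene']:
    p=env.get_image(n); save(p,n+'0'); print(n,np.round(p['world_from_camera'],3).tolist(),np.round(p['intrinsics'],1).tolist(),p['distortion'])
    if n=='top':
        for q in ['tray','bar','bar_knob','pin','reel_a','reel_b','empty_a','bin','duster','meter','case']:
            for r in env.cut_out(p,q): print(q,round(r['score'],2),r['extent'],np.round(np.argwhere(r['pixels']).mean(0)[::-1],1))
E
```

```text
pics
{'time': np.float64(0.0), 'q': array([ 1.3  ,  0.116,  1.442, -0.   ,  1.584, -0.038]), 'qvel': array([-0.001, -0.001, -0.001,  0.001,  0.001,  0.001]), 'joint_efforts': array([-2.0000e-03, -7.3200e+01, -6.3249e+01, -0.0000e+00,  7.0000e-03,
        0.0000e+00]), 'tcp_pos': array([0.156, 0.657, 0.242]), 'ee_rot': array([ 0.116,  0.993, -0.001, -0.   ]), 'ft_force': array([-0.548,  0.154,  0.195]), 'ft_torque': array([-0.015,  0.002, -0.015]), 'finger_force': np.float64(0.0), 'finger_gap': np.float64(0.086)}
top [[0.019, 0.997, -0.076, 0.449], [-1.0, 0.019, 0.01, 0.005], [0.011, 0.076, 0.997, 1.409], [0.0, 0.0, 0.0, 1.0]] [[421.3, 0.0, 277.1], [0.0, 421.3, 212.0], [0.0, 0.0, 1.0]] [-0.12473678  0.          0.          0.          0.        ]
bar 0.77 [262.5, 175.8, 16.3, 63.0] [269.5 210.8]
reel_a 0.85 [370.2, 217.1, 23.6, 16.5] [383.  226.4]
reel_a 0.84 [335.2, 199.8, 21.7, 21.9] [345.4 211. ]
reel_a 0.72 [325.6, 249.0, 19.5, 16.6] [335.1 257.1]
reel_a 0.55 [273.6, 188.3, 10.6, 20.2] [280.8 199.3]
reel_a 0.44 [241.3, 174.3, 60.1, 82.1] [268.3 212.6]
reel_b 0.85 [370.2, 217.1, 23.6, 16.5] [383.  226.4]
reel_b 0.84 [335.2, 199.8, 21.7, 21.9] [345.4 211. ]
reel_b 0.72 [325.6, 249.0, 19.5, 16.6] [335.1 257.1]
reel_b 0.55 [273.6, 188.3, 10.6, 20.2] [280.8 199.3]
reel_b 0.44 [241.3, 174.3, 60.1, 82.1] [268.3 212.6]
empty_a 0.62 [278.3, 214.2, 16.7, 19.3] [284.5 222.8]
bin 0.91 [151.3, 225.5, 56.9, 59.8] [177.  254.9]
bin 0.74 [240.0, 171.7, 60.3, 79.9] [268.1 212.5]
duster 0.73 [399.7, 186.4, 42.6, 24.5] [421.2 196.8]
meter 0.96 [132.0, 174.9, 41.4, 28.5] [153.7 187.6]
case 0.89 [323.3, 138.2, 52.5, 44.6] [348.3 159.7]
scene [[-0.241, -0.602, 0.761, 1.291], [0.971, -0.144, 0.193, 0.18], [-0.006, 0.785, 0.619, 0.659], [0.0, 0.0, 0.0, 1.0]] [[403.8, 0.0, 287.7], [0.0, 403.8, 209.4], [0.0, 0.0, 1.0]] [0.01711159 0.         0.         0.         0.        ]
```

```bash
python3 - <<'E'
import cv2
a=cv2.imread('pics/top0.png')[120:310,120:450]; cv2.imwrite('pics/top0c.png',cv2.resize(a,(792,456),interpolation=cv2.INTER_CUBIC))
E
```

```text
(no output)
```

View pics/top0c.png

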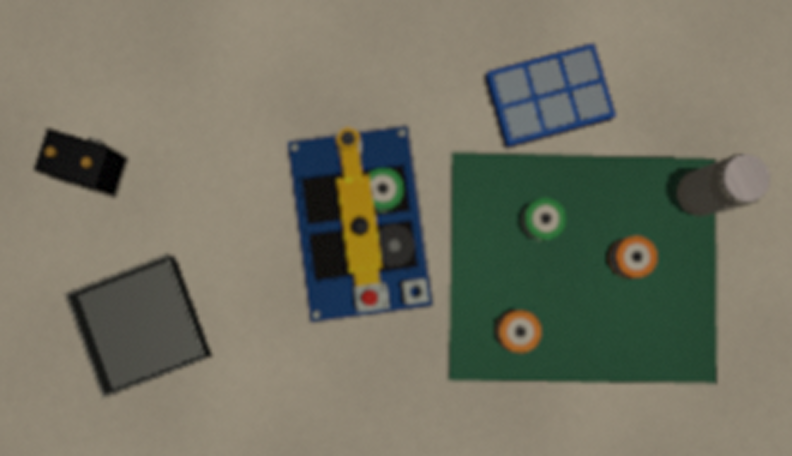

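View pics/scene0.png

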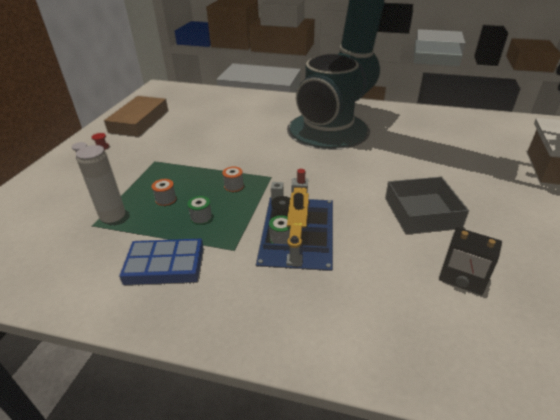

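```bash
cat >> h.py <<'E'
def yaw_tool(o=None):
    o=o or env.get_obs(); return R.from_quat(o['ee_rot'])
def go(xyz,yaw=None,n=None):
    """print tool-axis shift (fraction units) & turn to get TCP to xyz with tool y axis at world angle yaw (mod pi)"""
    o=env.get_obs(); r=R.from_quat(o['ee_rot']); M=r.as_matrix()
    d=np.asarray(xyz)-o['tcp_pos']; res={}
    ty=np.arctan2(M[1,1],M[0,1])
    # desired R: z down, y at yaw
    turn=np.zeros(3)
    if yaw is not None:
        dy=(yaw-ty+np.pi/2)%np.pi-np.pi/2; a=ty+dy
        y=np.array([np.cos(a),np.sin(a),0]); z=np.array([0,0,-1]); x=np.cross(y,z)
        turn=(R.from_matrix(M).inv()*R.from_matrix(np.c_[x,y,z])).as_rotvec()
    print('t%.2f tcp'%o['time'],np.round(o['tcp_pos'],4),'yaw %.3f'%ty,'q6 %.2f'%o['q'][5],'F',np.round(o['ft_force'],1),'gap %.4f'%o['finger_gap'],'ff %.1f'%o['finger_force'])
    print('  shift(tool,now) units',np.round(M.T@d/.15,3),'turn units',np.round(turn/(np.pi/4),3), '| shift in final frame',np.round((r*R.from_rotvec(turn)).inv().apply(d)/.15,3))
E
python3 - <<'E'
from h import *
p=env.get_image('top')
c=np.array([(289,143),(408,127),(432,305),(312,320)])/2.4+120
w=onz(p,c,.006); print(w.round(3)); ctr=w.mean(0); print('tray',ctr.round(4))
print('edges',np.linalg.norm(np.diff(w[:,:2],axis=0),axis=1).round(3))
pts={'hinge':((348,138),.078),'knob':((360,226),.103),'pin':((369,297),.110),'stow':((416,292),.062),'reelg':((546,218),.05),'reelo1':((636,257),.05),'reelo2':((520,331),.05),'reeld':((383,188),.056),'emp':((395,246),.056),'bin':((140,325),.03),'meter':((70,150),.11),'case':((550,95),.03),'dust':((690,195),0.01)}
for k,(u,z) in pts.items(): print(k,onz(p,np.array(u)/2.4+120,z)[0].round(4))
for n in ['mid']:
    h=(w[0]+w[1])/2-(w[2]+w[3])/2; print('yaw tray',np.arctan2(h[1],h[0]))
go([.37,.02,.3],np.pi/2)
E
```

```text
[[ 0.663  0.116  0.006]
 [ 0.689 -0.05   0.006]
 [ 0.44  -0.087  0.006]
 [ 0.416  0.078  0.006]]
tray [0.552  0.0142 0.006 ]
edges [0.168 0.251 0.167]
hinge [0.6599 0.0322 0.078 ]
knob [0.5412 0.0137 0.103 ]
pin [4.497e-01 4.000e-04 1.100e-01]
stow [ 0.4575 -0.0622  0.062 ]
reelg [ 0.5607 -0.2377  0.05  ]
reelo1 [ 0.5099 -0.3618  0.05  ]
reelo2 [ 0.4076 -0.2037  0.05  ]
reeld [ 0.5964 -0.0159  0.056 ]
emp [ 0.5186 -0.0334  0.056 ]
bin [0.4051 0.3119 0.03  ]
meter [0.6329 0.3949 0.11  ]
case [ 0.7342 -0.2463  0.03  ]
dust [ 0.6006 -0.4506  0.01  ]
yaw tray 0.15104066726919016
t0.70 tcp [0.1557 0.6568 0.2423] yaw 1.338 q6 -0.04 F [0.3 0.1 0.1] gap 0.0853 ff 0.0
  shift(tool,now) units [-2.369 -3.801 -0.385] turn units [ 0.     0.    -0.296] | shift in final frame [-1.428 -4.245 -0.385]
```

```bash
python3 - <<'E'
from h import *
go([.50,.01,.3],1.722)
E
```

```text
t0.70 tcp [0.1557 0.6568 0.2423] yaw 1.338 q6 -0.04 F [0.3 0.1 0.1] gap 0.0853 ff 0.0
  shift(tool,now) units [-3.228 -3.666 -0.385] turn units [ 0.     0.    -0.489] | shift in final frame [-1.619 -4.608 -0.385]
```

Call:
play_rows([
  [0, 0, 0, -0.202, -0.229, -0.024, 60],
  [0, 0, 0, -0.202, -0.229, -0.024, 60],
  [0, 0, 0, -0.202, -0.229, -0.024, 60],
  [0, 0, 0, -0.202, -0.229, -0.024, 60],
  [0, 0, 0, -0.202, -0.229, -0.024, 60],
  [0, 0, 0, -0.202, -0.229, -0.024, 60],
  [0, 0, 0, -0.202, -0.229, -0.024, 60],
  [0, 0, 0, -0.202, -0.229, -0.024, 60],
])

```text
time: 1.5
tcp_pos: [0.3286, 0.3318, 0.2715]
ee_rot: [0.116, 0.993, 0.0, 0.0]
ft_force: [1.6, 0.7, 0.4]
finger_gap: 0.0601
finger_force: 0.0
```

Call:
play_rows([
  [0, 0, 0, -0.202, -0.229, -0.024, 60],
  [0, 0, 0, -0.202, -0.229, -0.024, 60],
  [0, 0, 0, -0.202, -0.229, -0.024, 60],
  [0, 0, 0, -0.202, -0.229, -0.024, 60],
  [0, 0, 0, -0.202, -0.229, -0.024, 60],
  [0, 0, 0, -0.202, -0.229, -0.024, 60],
  [0, 0, 0, -0.202, -0.229, -0.024, 60],
  [0, 0, 0, -0.202, -0.229, -0.024, 60],
])

```text
time: 2.3
tcp_pos: [0.5011, 0.0082, 0.3004]
ee_rot: [0.116, 0.993, 0.0, 0.0]
ft_force: [0.1, 0.0, 0.2]
finger_gap: 0.0599
finger_force: 0.0
```

Call:
play_rows([
  [0, 0, -0.163, 0, 0, 0, 60],
  [0, 0, -0.163, 0, 0, 0, 60],
  [0, 0, -0.163, 0, 0, 0, 60],
  [0, 0, 0, 0, 0, 0, 60],
  [0, 0, 0, 0, 0, 0, 60],
  [0, 0, 0, 0, 0, 0, 60],
  [0, 0, 0, 0, 0, 0, 60],
  [0, 0, 0, 0, 0, 0, 60],
])

```text
time: 3.1
tcp_pos: [0.5006, 0.0102, 0.2999]
ee_rot: [-0.075, 0.997, -0.0, 0.0]
ft_force: [0.3, 0.3, -0.4]
finger_gap: 0.0596
finger_force: 0.0
```

```bash
python3 - <<'E'
from h import *
go([.448,-.0016,.2],1.722)
p=env.get_image('wrist'); save(p,'w1'); print(np.round(p['world_from_camera'],3).tolist())
for q in ['bar','bar_knob','pin','reel_d','empty_a','tray']:
    for r in env.cut_out(p,q): print(q,round(r['score'],2),r['extent'],np.round(np.argwhere(r['pixels']).mean(0)[::-1],1))
E
```

```text
t3.10 tcp [0.5006 0.0102 0.2999] yaw 1.721 q6 -1.75 F [ 0.3  0.3 -0.4] gap 0.0596 ff 0.0
  shift(tool,now) units [ 0.359 -0.025  0.666] turn units [-0.     0.    -0.001] | shift in final frame [ 0.359 -0.025  0.666]
[[-0.15, -0.949, -0.278, 0.431], [0.989, -0.144, -0.042, -0.0], [-0.0, -0.281, 0.96, 0.431], [0.0, 0.0, 0.0, 1.0]]
bar 0.61 [253.4, 149.6, 44.1, 187.9] [275.6 234.4]
bar_knob 0.92 [255.3, 151.3, 41.4, 189.5] [275.4 234.5]
pin 0.86 [263.7, 121.1, 25.6, 28.9] [274.8 135.6]
reel_d 0.89 [16.9, 175.0, 72.1, 53.4] [ 51.1 199.5]
reel_d 0.6 [218.0, 228.9, 36.5, 59.6] [238.1 260.1]
reel_d 0.57 [42.5, 21.7, 76.2, 66.7] [80.5 57.3]
empty_a 0.77 [205.8, 163.1, 48.4, 60.0] [233.1 193.4]
tray 0.61 [192.8, 107.0, 162.5, 237.1] [281.7 209.8]
tray 0.59 [255.4, 151.3, 44.1, 186.2] [275.7 233.5]
```

View pics/w1.png

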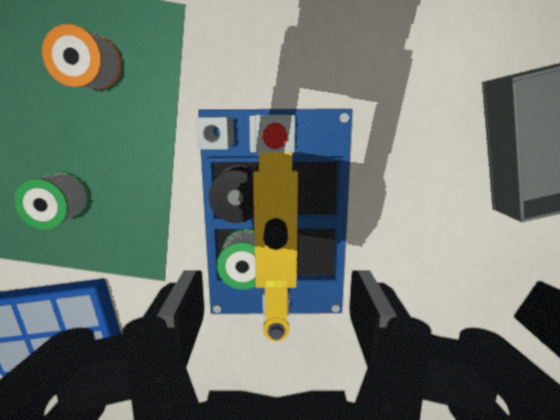

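```bash
cat >> h.py <<'E'
from scipy.optimize import least_squares
def fit_tray(p,mod,uv):
    mod=np.array(mod,float); uv=np.array(uv,float)
    def W(x):
        c,s=np.cos(x[2]),np.sin(x[2]); return np.c_[x[0]+c*mod[:,0]-s*mod[:,1],x[1]+s*mod[:,0]+c*mod[:,1],mod[:,2]]
    r=least_squares(lambda x:(proj(p,W(x))-uv).ravel(),[.552,.014,.151]); print('tray',r.x.round(4)); print(r.fun.reshape(-1,2).round(1).tolist())
    return r.x
def tw(x,pt):
    c,s=np.cos(x[2]),np.sin(x[2]); return np.array([x[0]+c*pt[0]-s*pt[1],x[1]+s*pt[0]+c*pt[1]])
E
python3 - <<'E'
from h import *
p=env.get_image('wrist')
mod=[(-.128,-.086,.006),(-.128,.086,.006),(.128,.086,.006),(.128,-.086,.006),(-.105,-.062,.062),(.11,0,.078)]
x=fit_tray(p,mod,[(198,109),(352,109),(342,314),(210,314),(211,132),(276,331)])
for n,q in dict(catch=(-.105,0),stow=(-.105,-.062),knob=(-.01,0),hinge=(.11,0),p0=(-.039,-.039),p1=(-.039,.039),p2=(.039,-.039),p3=(.039,.039)).items(): print(n,tw(x,q).round(4))
print('pin by eye',onz(p,[(275,132)],.110),onz(p,[(275,135)],.1))
print(proj(p,[[*tw(x,(-.105,0)),.110]]))
go([*tw(x,(-.105,0)),.12],x[2]+np.pi/2)
E
```

```text
tray [0.556  0.0178 0.155 ]
[[-1.0, -1.0], [1.2, -1.6], [0.3, -0.4], [-0.5, 0.0], [0.2, 0.3], [-0.3, 3.2]]
catch [0.4522 0.0016]
stow [ 0.4618 -0.0596]
knob [0.5461 0.0163]
hinge [0.6647 0.0348]
p0 [ 0.5235 -0.0267]
p1 [0.5114 0.0504]
p2 [ 0.6005 -0.0147]
p3 [0.5885 0.0624]
pin by eye [[0.44934745 0.00143138 0.11      ]] [[0.45246762 0.00186786 0.1       ]]
[[274.72950437 135.47104667]]
t3.50 tcp [0.5007 0.0102 0.2999] yaw 1.722 q6 -1.75 F [ 0.2 -1.2  0.5] gap 0.0600 ff 0.0
  shift(tool,now) units [ 0.328 -0.008  1.199] turn units [-0.     0.    -0.005] | shift in final frame [ 0.328 -0.006  1.199]
```

Call:
play_rows([
  [0, 0, 0, 0.082, -0.001, 0.2, 45],
  [0, 0, 0, 0.082, -0.001, 0.2, 45],
  [0, 0, 0, 0.082, -0.001, 0.2, 45],
  [0, 0, 0, 0.082, -0.001, 0.2, 45],
  [0, 0, 0, 0, 0, 0.2, 45],
  [0, 0, 0, 0, 0, 0.1, 45],
  [0, 0, 0, 0, 0, 0, 45],
  [0, 0, 0, 0, 0, 0, 45],
])

```text
time: 4.3
tcp_pos: [0.4527, 0.0022, 0.136]
ee_rot: [-0.076, 0.997, -0.0, 0.0]
ft_force: [0.4, -0.1, 0.1]
finger_gap: 0.0447
finger_force: 0.0
```

```bash
python3 - <<'E'
from h import *
go([.4517,.0016,.096],.155+np.pi/2)
p=env.get_image('wrist'); save(p,'w2')
print(proj(p,[[.4522,.0016,.11],[.4618,-.0596,.062]]))
for r in env.cut_out(p,'pin'): print(round(r['score'],2),r['extent'])
E
```

```text
t4.30 tcp [0.4527 0.0022 0.136 ] yaw 1.722 q6 -1.77 F [ 0.4 -0.1  0.1] gap 0.0447 ff 0.0
  shift(tool,now) units [ 0.007 -0.003  0.267] turn units [-0.     0.001 -0.005] | shift in final frame [ 0.007 -0.003  0.267]
[[274.68104077 267.76384759]
 [169.29937357 234.29937434]]
0.96 [252.7, 223.3, 48.0, 68.7]
0.74 [143.7, 176.2, 252.0, 221.6]
0.3 [190.2, 263.9, 59.5, 101.0]
```

View pics/w2.png

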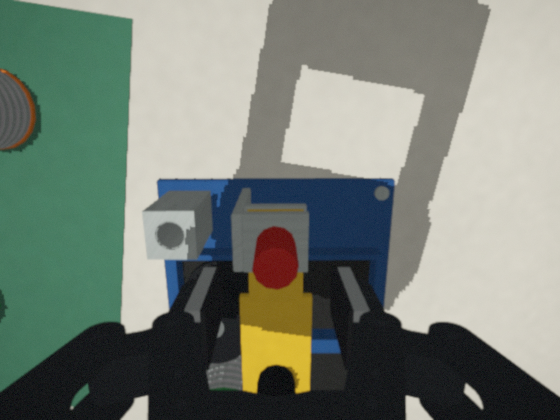

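Call:
play_rows([
  [0, 0, 0, 0.003, -0.002, 0.134, 45],
  [0, 0, 0, 0.003, -0.002, 0.134, 45],
  [0, 0, 0, 0, 0, 0, 18],
  [0, 0, 0, 0, 0, 0, 18],
  [0, 0, 0, 0, 0, 0, 18],
  [0, 0, 0, 0, 0, 0, 18],
  [0, 0, 0, 0, 0, 0, 18],
  [0, 0, 0, 0, 0, 0, 18],
])

```text
time: 5.2
tcp_pos: [0.4517, 0.0014, 0.0955]
ee_rot: [-0.076, 0.997, -0.0, 0.001]
ft_force: [-0.2, 0.5, 6.5]
finger_gap: 0.0197
finger_force: 59.1
```

```bash
python3 - <<'E'
from h import *
go([.4518,.0016,.16],.155+np.pi/2)
E
```

```text
t5.20 tcp [0.4517 0.0014 0.0955] yaw 1.722 q6 -1.78 F [-0.2  0.5  6.5] gap 0.0197 ff 59.1
  shift(tool,now) units [-0.001  0.001 -0.43 ] turn units [-0.     0.002 -0.005] | shift in final frame [-0.001  0.001 -0.43 ]
```

Call:
play_rows([
  [0, 0, 0, 0, 0, -0.1, 18],
  [0, 0, 0, 0, 0, -0.18, 18],
  [0, 0, 0, 0, 0, -0.18, 18],
  [0, 0, 0, 0, -0.1, 0, 18],
  [0, 0, 0, 0, -0.2, 0, 18],
  [0, 0, 0, 0, -0.113, 0, 18],
  [0, 0, 0, 0, 0, 0, 18],
  [0, 0, 0, 0, 0, 0, 18],
])

```text
time: 6.0
tcp_pos: [0.4606, -0.0598, 0.1643]
ee_rot: [-0.075, 0.997, 0.0, 0.0]
ft_force: [-1.0, 0.7, -0.8]
finger_gap: 0.0204
finger_force: 59.0
```

```bash
python3 - <<'E'
from h import *
go([.4614,-.0597,.1],.155+np.pi/2)
p=env.get_image('wrist'); save(p,'w3')
o=env.get_obs(); t=o['tcp_pos']
print(proj(p,[[*t[:2],t[2]+.014],[*t[:2],t[2]-.0715],[.4618,-.0596,.062]]))
p=env.get_image('scene'); save(p,'s3')
print(proj(p,[[*t[:2],t[2]+.014],[*t[:2],t[2]-.0715],[.4618,-.0596,.062]]))
a=p['pixels'][150:230,240:345,::-1]; cv2.imwrite('pics/s3c.png',cv2.resize(a,None,fx=6,fy=6,interpolation=cv2.INTER_CUBIC))
E
```

```text
t6.00 tcp [ 0.4606 -0.0598  0.1643] yaw 1.721 q6 -1.91 F [-1.   0.7 -0.8] gap 0.0204 ff 59.0
  shift(tool,now) units [-0.005 -0.     0.429] turn units [ 0.     0.    -0.006] | shift in final frame [-0.005 -0.     0.429]
[[276.54407074 315.21984605]
 [276.47414181 236.37167539]
 [275.92194826 222.65812557]]
[[275.62841988 144.71826671]
 [276.4638352  174.42209388]
 [276.55581513 184.58976061]]
```

View pics/w3.png

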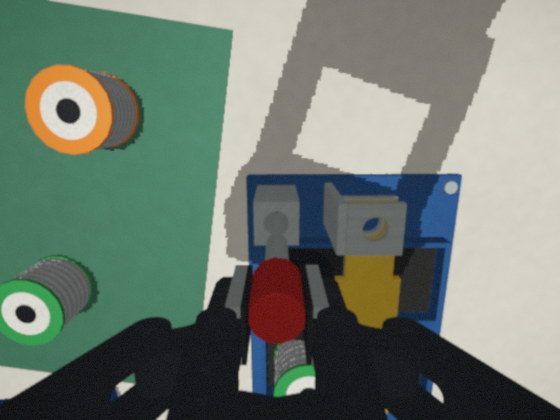

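Call:
play_rows([
  [0, 0, 0, -0.005, 0, 0.1, 18],
  [0, 0, 0, 0, 0, 0.08, 18],
  [0, 0, 0, 0, 0, 0.04, 18],
  [0, 0, 0, 0, 0, 0.04, 18],
  [0, 0, 0, 0, 0, 0.04, 18],
  [0, 0, 0, 0, 0, 0, 18],
  [0, 0, 0, 0, 0, 0, 18],
  [0, 0, 0, 0, 0, 0, 18],
])

```text
time: 6.9
tcp_pos: [0.4616, -0.0597, 0.1191]
ee_rot: [-0.076, 0.997, -0.0, 0.0]
ft_force: [0.7, -0.7, -0.3]
finger_gap: 0.0202
finger_force: 59.0
```

No contact force: the tip is 15 mm into the boss. Go down the remaining ~37 mm and release.

Call:
play_rows([
  [0, 0, 0, 0, 0, 0.06, 18],
  [0, 0, 0, 0, 0, 0.06, 18],
  [0, 0, 0, 0, 0, 0.06, 18],
  [0, 0, 0, 0, 0, 0.06, 18],
  [0, 0, 0, 0, 0, 0, 18],
  [0, 0, 0, 0, 0, 0, 18],
  [0, 0, 0, 0, 0, 0, 18],
  [0, 0, 0, 0, 0, 0, 18],
])

```text
time: 7.7
tcp_pos: [0.4613, -0.0597, 0.0825]
ee_rot: [-0.076, 0.997, 0.0, -0.0]
ft_force: [-0.4, 0.7, -1.0]
finger_gap: 0.0201
finger_force: 58.9
```

Call:
play_rows([
  [0, 0, 0, 0, 0, 0, 38],
  [0, 0, 0, 0, 0, 0, 38],
  [0, 0, 0, 0, 0, 0, 38],
  [0, 0, 0, 0, 0, -0.1, 38],
  [0, 0, 0, 0, 0, -0.21, 38],
  [0, 0, 0, 0, 0, -0.21, 38],
  [0, 0, 0, -0.2, 0.13, 0, 38],
  [0, 0, 0, -0.2, 0.13, 0, 38],
])

```text
time: 8.5
tcp_pos: [0.516, -0.0118, 0.1636]
ee_rot: [-0.075, 0.997, -0.0, 0.002]
ft_force: [-0.6, -1.0, 0.7]
finger_gap: 0.038
finger_force: 0.0
```

Call:
play_rows([
  [0, 0, 0, -0.2, 0.13, 0, 38],
  [0, 0, 0, -0.033, 0.023, 0, 38],
  [0, 0, 0, 0, 0, 0, 38],
  [0, 0, 0, 0, 0, 0, 38],
  [0, 0, 0, 0, 0, 0, 38],
  [0, 0, 0, 0, 0, 0, 38],
  [0, 0, 0, 0, 0, 0, 38],
  [0, 0, 0, 0, 0, 0, 38],
])

```text
time: 9.3
tcp_pos: [0.5458, 0.0156, 0.1609]
ee_rot: [-0.075, 0.997, -0.0, 0.0]
ft_force: [0.8, -1.2, 0.3]
finger_gap: 0.0379
finger_force: 0.0
```

```bash
python3 - <<'E'
from h import *
go([.5461,.0163,.09],.155+np.pi/2)
p=env.get_image('wrist'); save(p,'w4')
print(proj(p,[[.5461,.0163,.103],[.4618,-.0596,.096]]))
for q in ['pin','bar_knob']:
  for r in env.cut_out(p,q): print(q,round(r['score'],2),r['extent'])
E
```

```text
t9.30 tcp [0.5458 0.0156 0.1609] yaw 1.722 q6 -1.74 F [ 0.8 -1.2  0.3] gap 0.0379 ff 0.0
  shift(tool,now) units [-0.003  0.004  0.472] turn units [-0.     0.    -0.005] | shift in final frame [-0.003  0.004  0.472]
[[277.04641764 245.35234058]
 [150.44279781  59.39494346]]
pin 0.93 [131.7, 36.4, 58.5, 54.0]
bar_knob 0.88 [240.6, 98.2, 73.6, 294.7]
bar_knob 0.37 [144.6, 29.8, 252.9, 364.3]
```

View pics/w4.png

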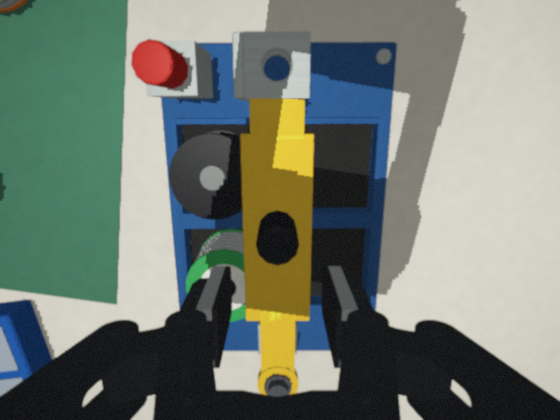

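Call:
play_rows([
  [0, 0, 0, -0.002, 0.003, 0.2, 38],
  [0, 0, 0, 0, 0, 0.17, 38],
  [0, 0, 0, 0, 0, 0.1, 38],
  [0, 0, 0, 0, 0, 0, 30],
  [0, 0, 0, 0, 0, 0, 29],
  [0, 0, 0.1556, -0.006, 0.0975, 0, 29],
  [0, 0, 0.1556, -0.006, 0.0975, 0, 29],
  [0, 0, 0.1556, -0.006, 0.0975, 0, 29],
])

```text
time: 10.25
tcp_pos: [0.5481, 0.0604, 0.0919]
ee_rot: [0.11, 0.994, 0.0, 0.001]
ft_force: [0.7, -2.0, 0.3]
finger_gap: 0.0294
finger_force: 0.7
```

```bash
cat > arc.py <<'E'
from h import *
o=env.get_obs(); H=np.array([.6647,.0348]); d=o['tcp_pos'][:2]-H
a=np.arctan2(d[1],d[0]); th=(.155+np.pi-a)%(2*np.pi)
print('R %.4f theta %.3f (deg %.1f)'%(np.hypot(*d),th,np.degrees(th)))
go([*o['tcp_pos']],.155+np.pi/2-th)
E
python3 arc.py
```

```text
R 0.1194 theta 0.371 (deg 21.3)
t10.25 tcp [0.5481 0.0604 0.0919] yaw 1.350 q6 -1.29 F [ 0.7 -2.   0.3] gap 0.0294 ff 0.7
  shift(tool,now) units [0. 0. 0.] turn units [ 0.     0.002 -0.006] | shift in final frame [0. 0. 0.]
```

Call:
play_rows([
  [0, 0, 0.1556, -0.006, 0.0975, 0, 29],
  [0, 0, 0.1556, -0.006, 0.0975, 0, 29],
  [0, 0, 0.1556, -0.006, 0.0975, 0, 29],
  [0, 0, 0.1556, -0.006, 0.0975, 0, 29],
  [0, 0, 0.1556, -0.006, 0.0975, 0, 29],
  [0, 0, 0.1556, -0.006, 0.0975, 0, 29],
  [0, 0, 0.1556, -0.006, 0.0975, 0, 29],
  [0, 0, 0.1556, -0.006, 0.0975, 0, 29],
])

```text
time: 11.05
tcp_pos: [0.6215, 0.1465, 0.092]
ee_rot: [0.564, 0.826, 0.001, 0.001]
ft_force: [-1.6, -1.3, 0.5]
finger_gap: 0.0291
finger_force: 0.7
```

Call:
play_rows([
  [0, 0, 0.1556, -0.006, 0.0975, 0, 29],
  [0, 0, 0.1556, -0.006, 0.0975, 0, 29],
  [0, 0, 0.1556, -0.006, 0.0975, 0, 29],
  [0, 0, 0.1556, -0.006, 0.0975, 0, 29],
  [0, 0, 0, 0, 0.04, 0, 29],
  [0, 0, 0, 0, 0, 0, 29],
  [0, 0, 0, 0, 0, 0, 35],
  [0, 0, 0, 0, 0, 0, 38],
])

```text
time: 11.85
tcp_pos: [0.6837, 0.153, 0.0906]
ee_rot: [0.745, 0.667, 0.0, 0.0]
ft_force: [-1.0, 0.5, 0.8]
finger_gap: 0.0381
finger_force: 0.0
```

```bash
python3 arc.py; python3 - <<'E'
from h import *
go([.5235,-.0267,.2],.155-np.pi/4)
p=env.get_image('top')
T=[.556,.0178,.155]
a=p['pixels'][150:280,220:410,::-1]; cv2.imwrite('pics/t5c.png',cv2.resize(a,None,fx=4,fy=4,interpolation=cv2.INTER_CUBIC))
E
```

```text
R 0.1197 theta 1.886 (deg 108.0)
t11.85 tcp [0.6837 0.153  0.0906] yaw -0.109 q6 0.29 F [-1.   0.5  0.8] gap 0.0381 ff 0.0
  shift(tool,now) units [0. 0. 0.] turn units [ 0.    -0.     0.064] | shift in final frame [0. 0. 0.]
t11.85 tcp [0.6837 0.153  0.0906] yaw -0.109 q6 0.29 F [-1.   0.5  0.8] gap 0.0381 ff 0.0
  shift(tool,now) units [-1.307 -0.931 -0.73 ] turn units [ 0.    -0.     0.664] | shift in final frame [-1.597 -0.157 -0.729]
```

View pics/t5c.png

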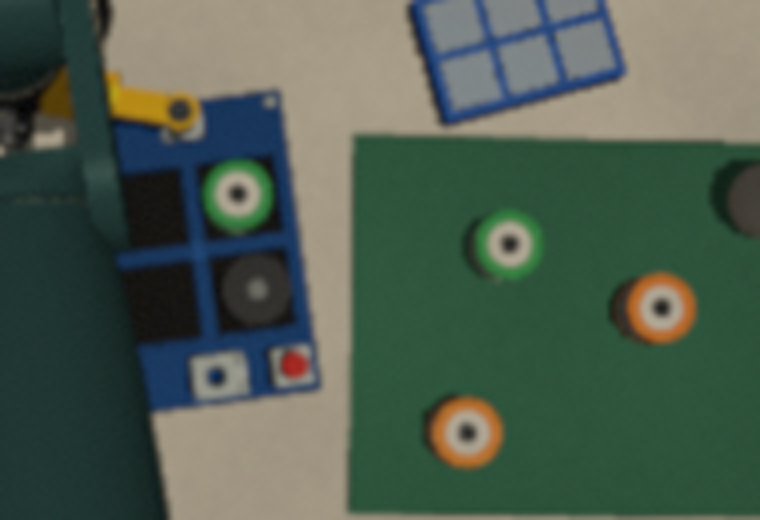

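Call:
play_rows([
  [0, 0, 0, 0, 0, -0.2, 38],
  [0, 0, 0, 0, 0, -0.28, 72],
  [0, 0, 0, 0, 0, -0.25, 72],
  [0, 0, 0, -0.218, -0.155, 0, 72],
  [0, 0, 0, -0.218, -0.155, 0, 72],
  [0, 0, 0, -0.218, -0.155, 0, 72],
  [0, 0, 0, -0.218, -0.155, 0, 72],
  [0, 0, 0, -0.218, -0.155, 0, 72],
])

```text
time: 12.7
tcp_pos: [0.5489, 0.0025, 0.1998]
ee_rot: [0.745, 0.667, 0.0, 0.0]
ft_force: [0.8, -0.5, -0.2]
finger_gap: 0.072
finger_force: 0.0
```

Call:
play_rows([
  [0, 0, 0, -0.218, -0.155, 0, 72],
  [0, 0, 0.166, 0, 0, 0, 72],
  [0, 0, 0.166, 0, 0, 0, 72],
  [0, 0, 0.166, 0, 0, 0, 72],
  [0, 0, 0.166, 0, 0, 0, 72],
  [0, 0, 0, 0, 0, 0, 72],
  [0, 0, 0, 0, 0, 0, 72],
  [0, 0, 0, 0, 0, 0, 72],
])

```text
time: 13.5
tcp_pos: [0.5236, -0.0265, 0.1997]
ee_rot: [0.891, 0.454, 0.0, 0.0]
ft_force: [-0.4, -0.0, 1.3]
finger_gap: 0.0719
finger_force: 0.0
```

```bash
python3 - <<'E'
from h import *
go([.5235,-.0267,.048],.155-np.pi/4)
p=env.get_image('wrist'); save(p,'w6')
print(proj(p,[[.5235,-.0267,.056],[.6005,-.0147,.056],[.4618,-.0596,.096]]))
for q in ['pin','empty_a','reel_d']:
  for r in env.cut_out(p,q): print(q,round(r['score'],2),r['extent'])
E
```

```text
t13.50 tcp [ 0.5236 -0.0265  0.1997] yaw -0.629 q6 0.53 F [-0.4 -0.   1.3] gap 0.0719 ff 0.0
  shift(tool,now) units [-1.000e-03  0.000e+00  1.012e+00] turn units [ 0.    -0.     0.002] | shift in final frame [-1.000e-03  0.000e+00  1.012e+00]
[[276.06579212 206.79831078]
 [352.13443155 133.52571065]
 [233.09271189 306.60179587]]
pin 0.6 [220.3, 268.6, 32.3, 51.3]
empty_a 0.68 [243.3, 165.2, 73.1, 76.3]
reel_d 0.8 [309.5, 93.2, 78.5, 76.8]
reel_d 0.79 [426.2, 308.0, 49.4, 36.1]
reel_d 0.74 [260.4, 358.6, 55.0, 37.9]
reel_d 0.47 [442.1, 411.3, 25.3, 8.7]
```

View pics/w6.png

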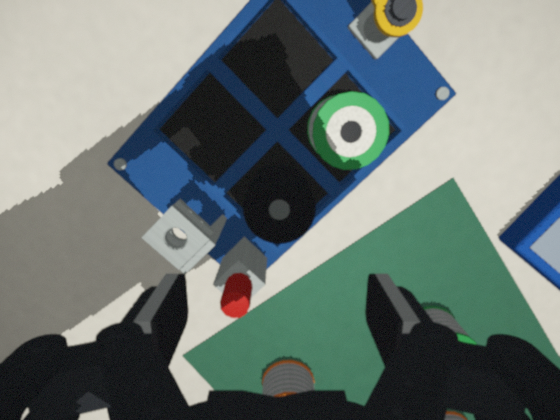

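Call:
play_rows([
  [0, 0, 0, 0.003, 0.005, 0.25, 72],
  [0, 0, 0, 0, 0, 0.25, 72],
  [0, 0, 0, 0, 0, 0.25, 72],
  [0, 0, 0, 0, 0, 0.19, 72],
  [0, 0, 0, 0, 0, 0.125, 72],
  [0, 0, 0, 0, 0, 0, 50],
  [0, 0, 0, 0, 0, 0, 50],
  [0, 0, 0, 0, 0, 0, 50],
])

```text
time: 14.5
tcp_pos: [0.5253, -0.0267, 0.0414]
ee_rot: [0.892, 0.452, 0.001, 0.0]
ft_force: [0.7, -0.7, -0.4]
finger_gap: 0.0536
finger_force: 62.8
```

Call:
play_rows([
  [0, 0, 0, 0, 0, 0, 50],
  [0, 0, 0, 0, 0, -0.1, 50],
  [0, 0, 0, 0, 0, -0.2, 50],
  [0, 0, 0, 0, 0, -0.25, 50],
  [0, 0, 0, 0, 0, -0.25, 50],
  [0, 0, 0, 0, 0, -0.15, 50],
  [0, 0, 0, 0, 0, 0, 50],
  [0, 0, 0, 0, 0, 0, 50],
])

```text
time: 15.3
tcp_pos: [0.5246, -0.0266, 0.1836]
ee_rot: [0.892, 0.452, 0.001, 0.0]
ft_force: [-0.6, 0.2, -0.6]
finger_gap: 0.0535
finger_force: 63.0
```

```bash
python3 - <<'E'
from h import *
p=env.get_image('top')
for r in env.cut_out(p,'bin')[:1]: print(r['score'],r['extent'],onz(p,[np.argwhere(r['pixels']).mean(0)[::-1]],.02))
go([.408,.315,.18])
E
```

```text
0.97 [151.9, 224.9, 56.1, 60.9] [[0.40569038 0.31857247 0.02      ]]
t15.40 tcp [ 0.5241 -0.0266  0.1819] yaw -0.633 q6 0.53 F [-0.1  0.3 -0.6] gap 0.0535 ff 63.0
  shift(tool,now) units [ 1.379 -1.971  0.013] turn units [0. 0. 0.] | shift in final frame [ 1.379 -1.971  0.013]
```

Call:
play_rows([
  [0, 0, 0, 0.153, -0.219, 0, 50],
  [0, 0, 0, 0.153, -0.219, 0, 50],
  [0, 0, 0, 0.153, -0.219, 0, 50],
  [0, 0, 0, 0.153, -0.219, 0, 50],
  [0, 0, 0, 0.153, -0.219, 0, 50],
  [0, 0, 0, 0.153, -0.219, 0, 50],
  [0, 0, 0, 0.153, -0.219, 0, 50],
  [0, 0, 0, 0.153, -0.219, 0, 50],
])

```text
time: 16.2
tcp_pos: [0.42, 0.2781, 0.1816]
ee_rot: [0.892, 0.452, -0.001, 0.0]
ft_force: [0.1, -0.3, -0.4]
finger_gap: 0.0535
finger_force: 63.0
```

Call:
play_rows([
  [0, 0, 0, 0.153, -0.219, 0, 50],
  [0, 0, 0, 0, 0, 0.2, 50],
  [0, 0, 0, 0, 0, 0.25, 50],
  [0, 0, 0, 0, 0, 0.25, 50],
  [0, 0, 0, 0, 0, 0.15, 50],
  [0, 0, 0, 0, 0, 0, 50],
  [0, 0, 0, 0, 0, 0, 66],
  [0, 0, 0, 0, 0, 0, 66],
])

```text
time: 17.0
tcp_pos: [0.4088, 0.3151, 0.0565]
ee_rot: [0.892, 0.452, 0.001, -0.0]
ft_force: [-0.6, 0.2, 0.4]
finger_gap: 0.0661
finger_force: 0.0
```

```bash
cat > reels.py <<'E'
from h import *
p=env.get_image('top')
for r in env.cut_out(p,'reel_a'):
    l,t,w,h=r['extent']
    if r['score']<.5: continue
    # full silhouette is top+side; refine top centre by white/flange colour ring
    ys,xs=np.nonzero(r['pixels']); 
    hsv=cv2.cvtColor(p['pixels'],cv2.COLOR_RGB2HSV); 
    sat=r['pixels']&(hsv[:,:,1]>110)&(hsv[:,:,2]>70)
    a=np.argwhere(sat)[:,::-1]
    if len(a)<20: print('few',r['extent']);continue
    c=(a.min(0)+a.max(0))/2
    print(round(r['score'],2),r['extent'],'col',p['pixels'][sat].mean(0).round(),'top centre',c,onz(p,[c],.05)[0][:2].round(4)+[.003,.003])
E
python3 reels.py; python3 - <<'E'
from h import *
go([.415,-.20,.25])
E
```

```text
0.68 [324.2, 250.3, 20.8, 17.0] col [152. 100.  51.] top centre [335.5 257.5] [ 0.4119 -0.1969]
0.55 [193.6, 162.0, 106.9, 92.3] col [72. 76. 65.] top centre [245.5 207. ] [0.5697 0.0969]
0.54 [334.4, 202.1, 22.4, 21.0] col [ 52. 112.  60.] top centre [346.5 211. ] [ 0.5631 -0.2314]
t17.10 tcp [0.4088 0.3151 0.0564] yaw -0.633 q6 1.24 F [-0.5  0.3  0.4] gap 0.0662 ff 0.0
  shift(tool,now) units [-2.742  2.064 -1.294] turn units [0. 0. 0.] | shift in final frame [-2.742  2.064 -1.294]
```

Call:
play_rows([
  [0, 0, 0, 0, 0, -0.2, 72],
  [0, 0, 0, 0, 0, -0.3, 72],
  [0, 0, 0, 0, 0, -0.3, 72],
  [0, 0, 0, -0.23, 0.172, -0.03, 72],
  [0, 0, 0, -0.23, 0.172, -0.03, 72],
  [0, 0, 0, -0.23, 0.172, -0.03, 72],
  [0, 0, 0, -0.23, 0.172, -0.03, 72],
  [0, 0, 0, -0.23, 0.172, -0.03, 72],
])

```text
time: 17.9
tcp_pos: [0.41, 0.0978, 0.1988]
ee_rot: [0.892, 0.452, 0.001, 0.0]
ft_force: [1.5, 0.4, -0.1]
finger_gap: 0.072
finger_force: 0.0
```

Call:
play_rows([
  [0, 0, 0, -0.23, 0.172, 0, 72],
  [0, 0, 0, -0.23, 0.172, 0, 72],
  [0, 0, 0, -0.23, 0.172, 0, 72],
  [0, 0, 0, -0.23, 0.172, 0, 72],
  [0, 0, 0, -0.23, 0.172, 0, 72],
  [0, 0, 0, -0.23, 0.172, 0, 72],
  [0, 0, 0, -0.23, 0.172, 0, 72],
  [0, 0, 0, 0, 0, 0, 72],
])

```text
time: 18.7
tcp_pos: [0.4127, -0.2061, 0.1982]
ee_rot: [0.893, 0.45, -0.0, 0.001]
ft_force: [-0.4, 0.9, 0.7]
finger_gap: 0.072
finger_force: 0.0
```

```bash
cat > w.py <<'E'
from h import *
import sys
# reels seen in wrist: fit upper flange via mask colour; name to save
p=env.get_image('wrist'); save(p,sys.argv[1])
hsv=cv2.cvtColor(p['pixels'],cv2.COLOR_RGB2HSV)
for r in env.cut_out(p,'reel_a'):
    if r['score']<.4: continue
    sat=(r['pixels']&(hsv[:,:,1]>120)&(hsv[:,:,2]>60)).astype(np.uint8)
    n,lab,st,ce=cv2.connectedComponentsWithStats(sat)
    if n<2: continue
    k=1+np.argmax(st[1:,4]); cs,_=cv2.findContours((lab==k).astype(np.uint8),0,1); c=max(cs,key=len)
    if len(c)<8: continue
    e=cv2.fitEllipse(cv2.convexHull(c)); print(round(r['score'],2),r['extent'],'ell',np.round(e[0],1),np.round(e[1],1),onz(p,[e[0]],.05)[0][:2].round(4),'hue',hsv[lab==k][:,0].mean().round())
go([*[float(v) for v in sys.argv[2:5]]],float(sys.argv[5]) if len(sys.argv)>5 else None)
E
python3 w.py w7 .412 -.197 .03
```

```text
0.89 [404.9, 78.7, 99.6, 76.8] ell [465.3 114.9] [71.2 81.3] [ 0.5643 -0.2337] hue 68.0
0.81 [236.0, 158.6, 71.7, 77.8] ell [271.4 200.3] [69.  70.8] [ 0.4122 -0.201 ] hue 13.0
0.72 [427.2, 228.3, 93.9, 85.0] ell [484.4 277. ] [59.2 69.7] [ 0.5151 -0.3584] hue 15.0
t18.80 tcp [ 0.413  -0.2028  0.1981] yaw -0.635 q6 0.12 F [0.3 0.2 0.2] gap 0.0721 ff 0.0
  shift(tool,now) units [ 0.027 -0.029  1.12 ] turn units [0. 0. 0.] | shift in final frame [ 0.027 -0.029  1.12 ]
```

View pics/w7.png

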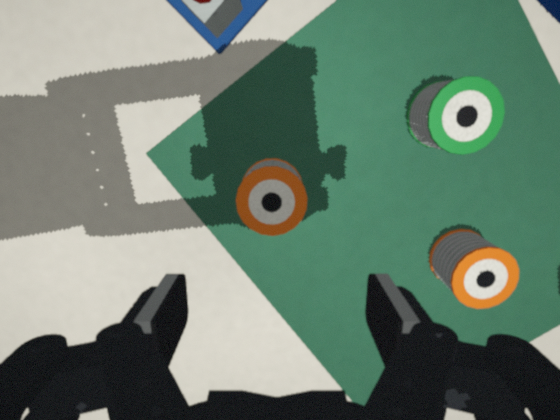

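Call:
play_rows([
  [0, 0, 0, 0.006, -0.011, 0.25, 72],
  [0, 0, 0, 0, 0, 0.28, 72],
  [0, 0, 0, 0, 0, 0.28, 72],
  [0, 0, 0, 0, 0, 0.2, 72],
  [0, 0, 0, 0, 0, 0.123, 72],
  [0, 0, 0, 0, 0, 0, 50],
  [0, 0, 0, 0, 0, 0, 50],
  [0, 0, 0, 0, 0, 0, 50],
])

```text
time: 19.6
tcp_pos: [0.413, -0.2004, 0.029]
ee_rot: [0.892, 0.452, 0.001, 0.001]
ft_force: [-0.1, -0.7, -3.5]
finger_gap: 0.0544
finger_force: 63.7
```

Call:
play_rows([
  [0, 0, 0, 0, 0, 0, 50],
  [0, 0, 0, 0, 0, -0.1, 50],
  [0, 0, 0, 0, 0, -0.2, 50],
  [0, 0, 0, 0, 0, -0.25, 50],
  [0, 0, 0, 0, 0, -0.25, 50],
  [0, 0, 0, 0, 0, -0.1, 50],
  [0, 0, 0, 0, 0, 0, 50],
  [0, 0, 0, 0, 0, 0, 50],
])

```text
time: 20.4
tcp_pos: [0.412, -0.2003, 0.1611]
ee_rot: [0.892, 0.452, -0.0, -0.0]
ft_force: [-0.1, 0.2, -5.1]
finger_gap: 0.0546
finger_force: 64.5
```

```bash
python3 - <<'E'
from h import *
go([.5885,.0624,.036],.155-np.pi/4)
E
```

```text
t20.40 tcp [ 0.412  -0.2003  0.1611] yaw -0.633 q6 0.12 F [-0.1  0.2 -5.1] gap 0.0546 ff 64.5
  shift(tool,now) units [ 2.108 -0.086  0.834] turn units [-0.001  0.    -0.003] | shift in final frame [ 2.108 -0.082  0.834]
```

Call:
play_rows([
  [0, 0, 0, 0.2, -0.01, 0, 50],
  [0, 0, 0, 0.28, -0.011, 0, 50],
  [0, 0, 0, 0.28, -0.011, 0, 50],
  [0, 0, 0, 0.28, -0.011, 0, 50],
  [0, 0, 0, 0.28, -0.011, 0, 50],
  [0, 0, 0, 0.28, -0.011, 0, 50],
  [0, 0, 0, 0.28, -0.011, 0, 50],
  [0, 0, 0, 0.228, -0.01, 0, 50],
])

```text
time: 21.2
tcp_pos: [0.589, 0.0642, 0.1595]
ee_rot: [0.892, 0.452, -0.002, -0.001]
ft_force: [0.1, -0.3, -3.6]
finger_gap: 0.0545
finger_force: 64.5
```

Call:
play_rows([
  [0, 0, 0, 0, 0, 0.15, 50],
  [0, 0, 0, 0, 0, 0.2, 50],
  [0, 0, 0, 0, 0, 0.15, 50],
  [0, 0, 0, 0, 0, 0, 50],
  [0, 0, 0, 0, 0, 0, 50],
  [0, 0, 0, 0, 0, 0, 50],
  [0, 0, 0, 0, 0, 0, 50],
  [0, 0, 0, 0, 0, 0, 50],
])

```text
time: 22.0
tcp_pos: [0.5892, 0.0621, 0.0885]
ee_rot: [0.892, 0.452, 0.001, 0.0]
ft_force: [0.9, 0.7, -2.5]
finger_gap: 0.0548
finger_force: 64.6
```

```bash
python3 - <<'E'
from h import *
go([.5885,.0624,.036],.155-np.pi/4)
E
```

```text
t22.00 tcp [0.5892 0.0621 0.0885] yaw -0.633 q6 0.69 F [ 0.9  0.7 -2.5] gap 0.0548 ff 64.6
  shift(tool,now) units [-0.002 -0.006  0.35 ] turn units [ 0.001 -0.001 -0.003] | shift in final frame [-0.001 -0.005  0.35 ]
```

Call:
play_rows([
  [0, 0, 0, -0.002, -0.005, 0.12, 50],
  [0, 0, 0, 0, 0, 0.12, 50],
  [0, 0, 0, 0, 0, 0.105, 50],
  [0, 0, 0, 0, 0, 0, 50],
  [0, 0, 0, 0, 0, 0, 50],
  [0, 0, 0, 0, 0, 0, 50],
  [0, 0, 0, 0, 0, 0, 66],
  [0, 0, 0, 0, 0, 0, 68],
])

```text
time: 22.8
tcp_pos: [0.5886, 0.0624, 0.0366]
ee_rot: [0.892, 0.452, 0.001, 0.0]
ft_force: [0.2, 0.0, 0.3]
finger_gap: 0.0678
finger_force: 0.0
```

Call:
play_rows([
  [0, 0, 0, 0, 0, 0, 68],
  [0, 0, 0, 0, 0, -0.12, 68],
  [0, 0, 0, 0, 0, -0.2, 72],
  [0, 0, 0, 0, 0, -0.28, 72],
  [0, 0, 0, 0, 0, -0.28, 72],
  [0, 0, 0, 0, 0, -0.2, 72],
  [0, 0, 0, 0, 0, 0, 72],
  [0, 0, 0, 0, 0, 0, 72],
])

```text
time: 23.6
tcp_pos: [0.5882, 0.0623, 0.1982]
ee_rot: [0.892, 0.452, 0.001, 0.0]
ft_force: [0.8, -0.0, -1.4]
finger_gap: 0.0721
finger_force: 0.0
```

```bash
python3 reels.py; python3 w.py w8 .5643 -.2337 .2 .94
```

```text
0.83 [371.9, 217.0, 20.3, 18.1] col [156.  96.  48.] top centre [384.  226.5] [ 0.5147 -0.3554]
0.54 [334.1, 199.0, 22.8, 21.7] col [ 51. 111.  60.] top centre [347.  210.5] [ 0.5647 -0.233 ]
0.66 [307.4, 222.8, 72.2, 79.6] ell [344.3 269.9] [62.3 70.3] [ 0.6004 -0.0142] hue 68.0
t23.80 tcp [0.5877 0.0623 0.1963] yaw -0.633 q6 0.70 F [0.6 0.2 0.1] gap 0.0721 ff 0.0
  shift(tool,now) units [-1.684  1.041 -0.024] turn units [-0.     0.003  1.998] | shift in final frame [ 1.038  1.686 -0.024]
```

Call:
play_rows([
  [0, 0, 0, -0.241, 0.149, 0, 72],
  [0, 0, 0, -0.241, 0.149, 0, 72],
  [0, 0, 0, -0.241, 0.149, 0, 72],
  [0, 0, 0, -0.241, 0.149, 0, 72],
  [0, 0, 0, -0.241, 0.149, 0, 72],
  [0, 0, 0, -0.241, 0.149, 0, 72],
  [0, 0, 0, -0.238, 0.147, 0, 72],
  [0, 0, 0, 0, 0, 0, 72],
])

```text
time: 24.6
tcp_pos: [0.5637, -0.2376, 0.1964]
ee_rot: [0.893, 0.45, -0.001, -0.0]
ft_force: [-0.0, 0.3, -0.9]
finger_gap: 0.0722
finger_force: 0.0
```

```bash
python3 w.py w9 .5643 -.2337 .029
```

```text
0.73 [239.7, 162.7, 73.4, 74.0] ell [275.3 200.8] [69.  71.7] [ 0.5653 -0.2342] hue 68.0
0.72 [280.9, 292.8, 69.9, 82.9] ell [314.8 344.9] [54.9 62.8] [ 0.5163 -0.3583] hue 15.0
t24.70 tcp [ 0.5643 -0.2343  0.1967] yaw -0.634 q6 0.20 F [0.7 0.5 0.6] gap 0.0719 ff 0.0
  shift(tool,now) units [ 3.000e-03 -1.000e-03  1.118e+00] turn units [0. 0. 0.] | shift in final frame [ 3.000e-03 -1.000e-03  1.118e+00]
```

Call:
play_rows([
  [0, 0, 0, 0.003, 0.002, 0.25, 72],
  [0, 0, 0, 0, 0, 0.28, 72],
  [0, 0, 0, 0, 0, 0.28, 72],
  [0, 0, 0, 0, 0, 0.2, 72],
  [0, 0, 0, 0, 0, 0.113, 72],
  [0, 0, 0, 0, 0, 0, 50],
  [0, 0, 0, 0, 0, 0, 50],
  [0, 0, 0, 0, 0, 0, 50],
])

```text
time: 25.5
tcp_pos: [0.566, -0.2336, 0.0311]
ee_rot: [0.892, 0.452, 0.001, 0.001]
ft_force: [0.9, -0.7, -3.3]
finger_gap: 0.0544
finger_force: 63.6
```

Call:
play_rows([
  [0, 0, 0, 0, 0, 0, 50],
  [0, 0, 0, 0, 0, -0.1, 50],
  [0, 0, 0, 0, 0, -0.2, 50],
  [0, 0, 0, 0, 0, -0.25, 50],
  [0, 0, 0, 0, 0, -0.25, 50],
  [0, 0, 0, 0, 0, -0.1, 50],
  [0, 0, 0, 0, 0, 0, 50],
  [0, 0, 0, 0, 0, 0, 50],
])

```text
time: 26.3
tcp_pos: [0.5648, -0.2334, 0.1631]
ee_rot: [0.892, 0.452, -0.0, -0.0]
ft_force: [0.1, 0.4, -3.8]
finger_gap: 0.0548
finger_force: 64.3
```

```bash
python3 - <<'E'
from h import *
go([.5235,-.0267,.036],.155-np.pi/4)
E
```

```text
t26.30 tcp [ 0.5648 -0.2334  0.1631] yaw -0.633 q6 0.20 F [ 0.1  0.4 -3.8] gap 0.0548 ff 64.3
  shift(tool,now) units [ 0.948 -1.036  0.848] turn units [-0.001  0.    -0.003] | shift in final frame [ 0.951 -1.035  0.848]
```

Call:
play_rows([
  [0, 0, 0, 0.158, -0.1725, 0, 50],
  [0, 0, 0, 0.158, -0.1725, 0, 50],
  [0, 0, 0, 0.158, -0.1725, 0, 50],
  [0, 0, 0, 0.158, -0.1725, 0, 50],
  [0, 0, 0, 0.158, -0.1725, 0, 50],
  [0, 0, 0, 0.158, -0.1725, 0, 50],
  [0, 0, 0, 0, 0, 0.1, 50],
  [0, 0, 0, 0, 0, 0.2, 50],
])

```text
time: 27.1
tcp_pos: [0.5242, -0.0263, 0.1187]
ee_rot: [0.892, 0.453, 0.0, 0.0]
ft_force: [0.5, -1.5, -2.9]
finger_gap: 0.0546
finger_force: 65.0
```

Call:
play_rows([
  [0, 0, 0, 0, 0, 0.2, 50],
  [0, 0, 0, 0, 0, 0, 50],
  [0, 0, 0, 0, 0, 0, 50],
  [0, 0, 0, 0, 0, 0, 50],
  [0, 0, 0, 0, 0, 0, 50],
  [0, 0, 0, 0, 0, 0, 50],
  [0, 0, 0, 0, 0, 0, 50],
  [0, 0, 0, 0, 0, 0, 50],
])

```text
time: 27.9
tcp_pos: [0.5242, -0.0271, 0.0896]
ee_rot: [0.892, 0.452, 0.0, 0.0]
ft_force: [-0.6, 0.4, -3.7]
finger_gap: 0.0546
finger_force: 64.8
```

```bash
python3 - <<'E'
from h import *
go([.5235,-.0267,.037],.155-np.pi/4)
E
```

```text
t27.90 tcp [ 0.5242 -0.0271  0.0896] yaw -0.633 q6 0.53 F [-0.6  0.4 -3.7] gap 0.0546 ff 64.8
  shift(tool,now) units [-0.001 -0.005  0.351] turn units [ 0.001 -0.    -0.003] | shift in final frame [-0.001 -0.005  0.351]
```

Then rise and turn 90° for the pocket‑1 reel.

Call:
play_rows([
  [0, 0, 0, -0.001, -0.005, 0.12, 50],
  [0, 0, 0, 0, 0, 0.12, 50],
  [0, 0, 0, 0, 0, 0.111, 50],
  [0, 0, 0, 0, 0, 0, 50],
  [0, 0, 0, 0, 0, 0, 50],
  [0, 0, 0, 0, 0, 0, 50],
  [0, 0, 0, 0, 0, 0, 66],
  [0, 0, 0, 0, 0, 0, 68],
])

```text
time: 28.7
tcp_pos: [0.5236, -0.0268, 0.0372]
ee_rot: [0.892, 0.452, 0.0, 0.0]
ft_force: [-0.0, -0.2, -0.4]
finger_gap: 0.0685
finger_force: 0.0
```

Call:
play_rows([
  [0, 0, 0, 0, 0, 0, 68],
  [0, 0, 0, 0, 0, -0.12, 68],
  [0, 0, 0, 0, 0, -0.2, 72],
  [0, 0, 0, 0, 0, -0.28, 72],
  [0, 0, 0, 0, 0, -0.28, 72],
  [0, 0, 0, 0, 0, -0.2, 72],
  [0, 0, -0.18, 0, 0, 0, 72],
  [0, 0, -0.18, 0, 0, 0, 72],
])

```text
time: 29.5
tcp_pos: [0.5237, -0.0268, 0.2001]
ee_rot: [0.818, 0.576, 0.001, 0.001]
ft_force: [0.7, 0.3, -0.5]
finger_gap: 0.0718
finger_force: 0.0
```

Call:
play_rows([
  [0, 0, -0.18, 0, 0, 0, 72],
  [0, 0, -0.18, 0, 0, 0, 72],
  [0, 0, -0.18, 0, 0, 0, 72],
  [0, 0, -0.18, 0, 0, 0, 72],
  [0, 0, -0.18, 0, 0, 0, 72],
  [0, 0, -0.18, 0, 0, 0, 72],
  [0, 0, -0.18, 0, 0, 0, 72],
  [0, 0, -0.18, 0, 0, 0, 72],
])

```text
time: 30.3
tcp_pos: [0.5234, -0.0267, 0.1989]
ee_rot: [0.382, 0.924, 0.0, 0.0]
ft_force: [-0.1, -0.5, 0.6]
finger_gap: 0.072
finger_force: 0.0
```

```bash
python3 reels.py; python3 w.py w10 .5163 -.3583 .2 .94
```

```text
0.69 [372.5, 215.5, 20.1, 16.3] col [149.  93.  47.] top centre [384. 226.] [ 0.5164 -0.3554]
0.71 [364.7, 141.9, 88.0, 75.4] ell [416.3 183.4] [69.4 77.2] [0.5884 0.0612] hue 14.0
0.56 [240.1, 164.2, 69.1, 78.3] ell [273.2 205.5] [69.3 71.8] [ 0.5229 -0.0289] hue 68.0
0.56 [317.1, 211.8, 74.3, 79.3] ell [356.2 258.6] [63.9 69.8] [ 0.6022 -0.0128] hue 68.0
t30.50 tcp [ 0.5234 -0.0267  0.1988] yaw 0.777 q6 -0.88 F [-0.2  0.4 -0.5] gap 0.0720 ff 0.0
  shift(tool,now) units [-1.543 -1.583 -0.008] turn units [ 0.     0.    -0.208] | shift in final frame [-1.265 -1.813 -0.008]
```

Call:
play_rows([
  [0, 0, 0, -0.193, -0.198, 0, 72],
  [0, 0, 0, -0.193, -0.198, 0, 72],
  [0, 0, 0, -0.193, -0.198, 0, 72],
  [0, 0, 0, -0.193, -0.198, 0, 72],
  [0, 0, 0, -0.193, -0.198, 0, 72],
  [0, 0, 0, -0.193, -0.198, 0, 72],
  [0, 0, 0, -0.193, -0.198, 0, 72],
  [0, 0, 0, -0.193, -0.198, 0, 72],
])

```text
time: 31.3
tcp_pos: [0.5174, -0.3603, 0.1987]
ee_rot: [0.387, 0.922, -0.0, 0.0]
ft_force: [0.4, 0.6, 0.2]
finger_gap: 0.072
finger_force: 0.0
```

Call:
play_rows([
  [0, 0, -0.104, 0, 0, 0, 72],
  [0, 0, -0.104, 0, 0, 0, 72],
  [0, 0, 0, 0, 0, 0, 72],
  [0, 0, 0, 0, 0, 0, 72],
  [0, 0, 0, 0, 0, 0, 72],
  [0, 0, 0, 0, 0, 0, 72],
  [0, 0, 0, 0, 0, 0, 72],
  [0, 0, 0, 0, 0, 0, 72],
])

```text
time: 32.1
tcp_pos: [0.5178, -0.3584, 0.1987]
ee_rot: [0.308, 0.951, -0.0, 0.0]
ft_force: [-0.3, -1.1, 0.6]
finger_gap: 0.0719
finger_force: 0.0
```

```bash
python3 w.py w11 .5163 -.3583 .029
```

```text
0.61 [234.0, 158.5, 73.5, 78.4] ell [271.7 200.9] [69.  71.4] [ 0.514  -0.3594] hue 13.0
t32.20 tcp [ 0.5178 -0.3584  0.1987] yaw 0.944 q6 -1.59 F [ 0.2  0.5 -0.1] gap 0.0720 ff 0.0
  shift(tool,now) units [ 0.009 -0.005  1.131] turn units [0. 0. 0.] | shift in final frame [ 0.009 -0.005  1.131]
```

Call:
play_rows([
  [0, 0, 0, 0.015, -0.019, 0.25, 72],
  [0, 0, 0, 0, 0, 0.28, 72],
  [0, 0, 0, 0, 0, 0.28, 72],
  [0, 0, 0, 0, 0, 0.2, 72],
  [0, 0, 0, 0, 0, 0.121, 72],
  [0, 0, 0, 0, 0, 0, 50],
  [0, 0, 0, 0, 0, 0, 50],
  [0, 0, 0, 0, 0, 0, 50],
])

```text
time: 33.0
tcp_pos: [0.5148, -0.3599, 0.0305]
ee_rot: [0.308, 0.951, -0.0, 0.001]
ft_force: [-0.5, 0.3, -2.2]
finger_gap: 0.0545
finger_force: 63.4
```

Call:
play_rows([
  [0, 0, 0, 0, 0, 0, 50],
  [0, 0, 0, 0, 0, -0.1, 50],
  [0, 0, 0, 0, 0, -0.2, 50],
  [0, 0, 0, 0, 0, -0.25, 50],
  [0, 0, 0, 0, 0, -0.25, 50],
  [0, 0, 0, 0, 0, -0.1, 50],
  [0, 0, 0, 0, 0, 0, 50],
  [0, 0, 0, 0, 0, 0, 50],
])

```text
time: 33.8
tcp_pos: [0.5139, -0.3593, 0.163]
ee_rot: [0.308, 0.951, 0.0, -0.0]
ft_force: [0.3, -0.7, -3.9]
finger_gap: 0.0545
finger_force: 63.8
```

```bash
python3 - <<'E'
from h import *
go([.5114,.0504,.037],.155+np.pi/4)
E
```

```text
t33.80 tcp [ 0.5139 -0.3593  0.163 ] yaw 0.944 q6 -1.60 F [ 0.3 -0.7 -3.9] gap 0.0545 ff 63.8
  shift(tool,now) units [1.614 2.203 0.841] turn units [-0.    -0.001  0.005] | shift in final frame [1.623 2.196 0.84 ]
```

Call:
play_rows([
  [0, 0, 0, 0.1614, 0.2203, 0, 50],
  [0, 0, 0, 0.1614, 0.2203, 0, 50],
  [0, 0, 0, 0.1614, 0.2203, 0, 50],
  [0, 0, 0, 0.1614, 0.2203, 0, 50],
  [0, 0, 0, 0.1614, 0.2203, 0, 50],
  [0, 0, 0, 0.1614, 0.2203, 0, 50],
  [0, 0, 0, 0.1614, 0.2203, 0, 50],
  [0, 0, 0, 0.1614, 0.2203, 0, 50],
])

```text
time: 34.6
tcp_pos: [0.5112, -0.0301, 0.1618]
ee_rot: [0.308, 0.951, -0.0, -0.001]
ft_force: [1.0, -0.0, -1.7]
finger_gap: 0.0544
finger_force: 64.0
```

Call:
play_rows([
  [0, 0, 0, 0.1614, 0.2203, 0, 50],
  [0, 0, 0, 0.1614, 0.2203, 0, 50],
  [0, 0, 0, 0, 0, 0.1, 50],
  [0, 0, 0, 0, 0, 0.2, 50],
  [0, 0, 0, 0, 0, 0.2, 50],
  [0, 0, 0, 0, 0, 0, 50],
  [0, 0, 0, 0, 0, 0, 50],
  [0, 0, 0, 0, 0, 0, 50],
])

```text
time: 35.4
tcp_pos: [0.5123, 0.0499, 0.0901]
ee_rot: [0.308, 0.951, 0.0, 0.0]
ft_force: [0.3, 0.4, -1.7]
finger_gap: 0.0543
finger_force: 64.4
```

```bash
python3 - <<'E'
from h import *
go([.5114,.0504,.037],.155+np.pi/4)
E
```

```text
t35.40 tcp [0.5123 0.0499 0.0901] yaw 0.944 q6 -0.90 F [ 0.3  0.4 -1.7] gap 0.0543 ff 64.4
  shift(tool,now) units [ 0.007 -0.001  0.354] turn units [0.001 0.001 0.005] | shift in final frame [ 0.007 -0.001  0.354]
```

Call:
play_rows([
  [0, 0, 0, 0.007, -0.001, 0.12, 50],
  [0, 0, 0, 0, 0, 0.12, 50],
  [0, 0, 0, 0, 0, 0.114, 50],
  [0, 0, 0, 0, 0, 0, 50],
  [0, 0, 0, 0, 0, 0, 50],
  [0, 0, 0, 0, 0, 0, 50],
  [0, 0, 0, 0, 0, 0, 66],
  [0, 0, 0, 0, 0, 0, 68],
])

```text
time: 36.2
tcp_pos: [0.5112, 0.0506, 0.0366]
ee_rot: [0.308, 0.951, 0.0, 0.0]
ft_force: [-0.2, 0.7, 0.4]
finger_gap: 0.0677
finger_force: 0.0
```

Call:
play_rows([
  [0, 0, 0, 0, 0, 0, 68],
  [0, 0, 0, 0, 0, -0.12, 68],
  [0, 0, 0, 0, 0, -0.2, 68],
  [0, 0, 0, 0, 0, -0.28, 60],
  [0, 0, 0, 0, 0, -0.28, 50],
  [0, 0, 0, 0, 0, -0.2, 45],
  [0, 0, 0, 0, 0, 0, 45],
  [0, 0, 0, 0, 0, 0, 45],
])

```text
time: 37.0
tcp_pos: [0.5109, 0.0507, 0.1982]
ee_rot: [0.308, 0.951, 0.0, 0.0]
ft_force: [0.3, -0.9, 0.1]
finger_gap: 0.0448
finger_force: 0.0
```

```bash
python3 - <<'E'
from h import *
th=1.86; H=np.array([.6647,.0348]); a=.155+np.pi-th; k=H+.12*np.array([np.cos(a),np.sin(a)])
print('knob',k.round(4)); go([*k,.2],.155+np.pi/2-th)
p=env.get_image('scene'); a=p['pixels'][130:300,220:500,::-1]; cv2.imwrite('pics/s12.png',cv2.resize(a,None,fx=2.8,fy=2.8,interpolation=cv2.INTER_CUBIC))
E
```

```text
knob [0.6808 0.1537]
t37.00 tcp [0.5109 0.0507 0.1982] yaw 0.945 q6 -0.90 F [ 0.3 -0.9  0.1] gap 0.0448 ff 0.0
  shift(tool,now) units [-0.515  1.22  -0.011] turn units [1.000e-03 0.000e+00 1.373e+00] | shift in final frame [ 0.832  1.03  -0.012]
```

View pics/s12.png

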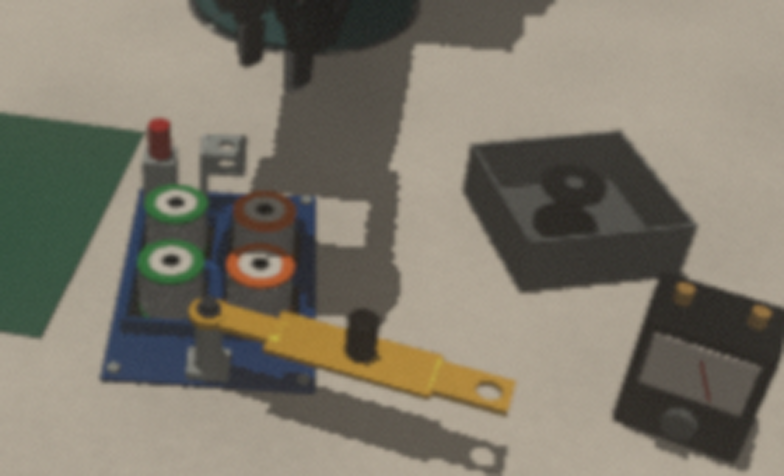

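Call:
play_rows([
  [0, 0, 0, -0.103, 0.244, 0, 42],
  [0, 0, 0, -0.103, 0.244, 0, 42],
  [0, 0, 0, -0.103, 0.244, 0, 42],
  [0, 0, 0, -0.103, 0.244, 0, 42],
  [0, 0, 0, -0.103, 0.244, 0, 42],
  [0, 0, 0.1716, 0, 0, 0, 42],
  [0, 0, 0.1716, 0, 0, 0, 42],
  [0, 0, 0.1716, 0, 0, 0, 42],
])

```text
time: 37.85
tcp_pos: [0.6804, 0.1538, 0.1954]
ee_rot: [0.495, 0.869, -0.001, -0.001]
ft_force: [0.2, -0.2, 0.4]
finger_gap: 0.0421
finger_force: 0.0
```

Call:
play_rows([
  [0, 0, 0.1716, 0, 0, 0, 42],
  [0, 0, 0.1716, 0, 0, 0, 42],
  [0, 0, 0.1716, 0, 0, 0, 42],
  [0, 0, 0.1716, 0, 0, 0, 42],
  [0, 0, 0.1716, 0, 0, 0, 42],
  [0, 0, 0, 0, 0, 0, 42],
  [0, 0, 0, 0, 0, 0, 42],
  [0, 0, 0, 0, 0, 0, 42],
])

```text
time: 38.65
tcp_pos: [0.6805, 0.1536, 0.1972]
ee_rot: [0.752, 0.66, -0.0, -0.0]
ft_force: [-0.7, 0.1, -0.0]
finger_gap: 0.042
finger_force: 0.0
```

```bash
python3 - <<'E'
from h import *
go([.6808,.1537,.09],-.134)
p=env.get_image('wrist'); save(p,'w13')
print(proj(p,[[.6808,.1537,.103],[.6808,.1537,.068]]))
for q in ['bar_knob']:
  for r in env.cut_out(p,q): print(q,round(r['score'],2),r['extent'])
E
```

```text
t38.65 tcp [0.6805 0.1536 0.1972] yaw -0.130 q6 0.32 F [-0.7  0.1 -0. ] gap 0.0420 ff 0.0
  shift(tool,now) units [0.001 0.002 0.715] turn units [-0.001  0.     0.005] | shift in final frame [0.001 0.002 0.715]
[[276.10080726 225.75205155]
 [276.18534127 211.17758219]]
bar_knob 0.97 [249.2, 42.6, 66.3, 324.3]
bar_knob 0.27 [208.6, 340.2, 41.2, 50.8]
bar_knob 0.16 [22.0, 43.7, 292.9, 362.9]
```

View pics/w13.png

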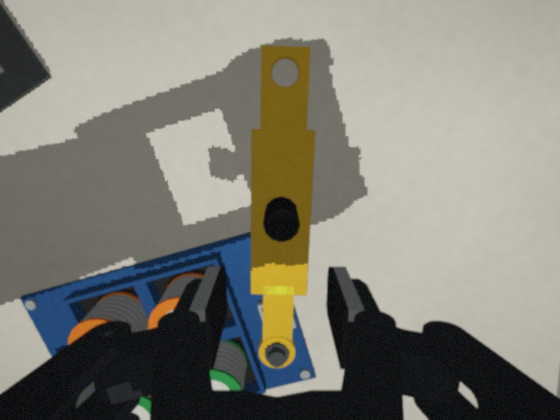

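Call:
play_rows([
  [0, 0, 0, 0.001, 0.025, 0.25, 42],
  [0, 0, 0, 0, 0, 0.27, 42],
  [0, 0, 0, 0, 0, 0.19, 42],
  [0, 0, 0, 0, 0, 0, 30],
  [0, 0, 0, 0, 0, 0, 29],
  [0, 0, -0.1556, -0.006, -0.0975, 0, 29],
  [0, 0, -0.1556, -0.006, -0.0975, 0, 29],
  [0, 0, -0.1556, -0.006, -0.0975, 0, 29],
])

```text
time: 39.55
tcp_pos: [0.6414, 0.1515, 0.0944]
ee_rot: [0.618, 0.786, 0.002, 0.001]
ft_force: [1.1, 1.2, -1.1]
finger_gap: 0.0291
finger_force: 0.8
```

```bash
python3 arc.py
```

```text
R 0.1190 theta 1.529 (deg 87.6)
t39.55 tcp [0.6414 0.1515 0.0944] yaw 0.239 q6 -0.05 F [ 1.1  1.2 -1.1] gap 0.0291 ff 0.8
  shift(tool,now) units [0. 0. 0.] turn units [ 0.005 -0.     0.053] | shift in final frame [0. 0. 0.]
```

Call:
play_rows([
  [0, 0, -0.103, -0.002, -0.0975, 0, 29],
  [0, 0, -0.1556, -0.006, -0.0975, 0, 29],
  [0, 0, -0.1556, -0.006, -0.0975, 0, 29],
  [0, 0, -0.1556, -0.006, -0.0975, 0, 29],
  [0, 0, -0.1556, -0.006, -0.0975, 0, 29],
  [0, 0, -0.1556, -0.006, -0.0975, 0, 29],
  [0, 0, -0.1556, -0.006, -0.0975, 0, 29],
  [0, 0, -0.1556, -0.006, -0.0975, 0, 29],
])

```text
time: 40.35
tcp_pos: [0.554, 0.0801, 0.0945]
ee_rot: [0.197, 0.98, 0.001, 0.002]
ft_force: [2.0, 0.4, -0.4]
finger_gap: 0.029
finger_force: 0.7
```

```bash
python3 arc.py
```

```text
R 0.1196 theta 0.543 (deg 31.1)
t40.35 tcp [0.554  0.0801 0.0945] yaw 1.175 q6 -1.08 F [ 2.   0.4 -0.4] gap 0.0290 ff 0.7
  shift(tool,now) units [0. 0. 0.] turn units [ 0.003  0.005 -0.009] | shift in final frame [0. 0. 0.]
```

Call:
play_rows([
  [0, 0, -0.1556, -0.006, -0.0975, 0, 29],
  [0, 0, -0.1556, -0.006, -0.0975, 0, 29],
  [0, 0, -0.1556, -0.006, -0.0975, 0, 29],
  [0, 0, -0.1556, -0.006, -0.0975, 0, 29],
  [0, 0, 0, 0, 0, 0, 29],
  [0, 0, 0, 0, 0, 0, 29],
  [0, 0, 0, 0, 0, 0, 29],
  [0, 0, 0, 0, 0, 0, 29],
])

```text
time: 41.15
tcp_pos: [0.5443, 0.0234, 0.0918]
ee_rot: [-0.043, 0.999, 0.0, 0.0]
ft_force: [0.2, 0.2, 0.5]
finger_gap: 0.0293
finger_force: 0.0
```

```bash
python3 arc.py
```

```text
R 0.1210 theta 0.061 (deg 3.5)
t41.15 tcp [0.5443 0.0234 0.0918] yaw 1.657 q6 -1.66 F [0.2 0.2 0.5] gap 0.0293 ff 0.0
  shift(tool,now) units [0. 0. 0.] turn units [ 0.     0.001 -0.01 ] | shift in final frame [0. 0. 0.]
```

Call:
play_rows([
  [0, 0, -0.03, 0, -0.02, 0, 29],
  [0, 0, -0.03, 0, -0.02, 0, 29],
  [0, 0, 0, 0, -0.01, 0, 29],
  [0, 0, 0, 0, -0.005, 0, 29],
  [0, 0, 0, 0, -0.003, 0, 29],
  [0, 0, 0, 0, 0, 0, 29],
  [0, 0, 0, 0, 0, 0, 29],
  [0, 0, 0, 0, 0, 0, 29],
])

```text
time: 41.95
tcp_pos: [0.5451, 0.0142, 0.0914]
ee_rot: [-0.067, 0.998, -0.0, 0.0]
ft_force: [1.1, 0.2, 0.3]
finger_gap: 0.0291
finger_force: 0.0
```

Call:
play_rows([
  [0, 0, 0, 0, -0.005, 0, 29],
  [0, 0, 0, 0, 0, 0, 29],
  [0, 0, 0, 0, -0.005, 0, 29],
  [0, 0, 0, 0, 0, 0, 29],
  [0, 0, 0, 0, 0, 0, 29],
  [0, 0, 0, 0, 0, 0, 29],
  [0, 0, 0, 0, 0, 0, 29],
  [0, 0, 0, 0, 0, 0, 29],
])

```text
time: 42.75
tcp_pos: [0.5452, 0.0132, 0.0914]
ee_rot: [-0.067, 0.998, 0.001, -0.0]
ft_force: [-1.3, 6.8, 0.3]
finger_gap: 0.0292
finger_force: 2.8
```

```bash
python3 arc.py
```

```text
R 0.1214 theta 6.259 (deg 358.6)
t42.75 tcp [0.5452 0.0132 0.0914] yaw 1.705 q6 -1.73 F [-1.3  6.8  0.3] gap 0.0292 ff 2.8
  shift(tool,now) units [0. 0. 0.] turn units [ 0.001 -0.    -0.056] | shift in final frame [0. 0. 0.]
```

Call:
play_rows([
  [0, 0, 0, 0, -0.004, 0, 29],
  [0, 0, 0, 0, 0, 0, 29],
  [0, 0, 0, 0, 0, 0, 40],
  [0, 0, 0, 0, 0, 0, 45],
  [0, 0, 0, 0, 0, -0.15, 45],
  [0, 0, 0, 0, 0, -0.25, 45],
  [0, 0, 0, 0, 0, -0.15, 45],
  [0, 0, 0, 0, 0, 0, 45],
])

```text
time: 43.55
tcp_pos: [0.5466, 0.0119, 0.1777]
ee_rot: [-0.067, 0.998, -0.0, 0.003]
ft_force: [0.6, 0.2, 0.6]
finger_gap: 0.045
finger_force: 0.0
```

```bash
python3 - <<'E'
from h import *
go([.4613,-.0597,.17],1.722)
E
```

```text
t43.55 tcp [0.5466 0.0119 0.1777] yaw 1.705 q6 -1.73 F [0.6 0.2 0.6] gap 0.0450 ff 0.0
  shift(tool,now) units [ 0.628 -0.397  0.048] turn units [-0.001  0.006 -0.021] | shift in final frame [ 0.634 -0.386  0.051]
```

Call:
play_rows([
  [0, 0, -0.021, 0.158, -0.098, 0, 45],
  [0, 0, 0, 0.158, -0.097, 0, 45],
  [0, 0, 0, 0.158, -0.096, 0, 45],
  [0, 0, 0, 0.158, -0.096, 0, 45],
  [0, 0, 0, 0, 0, 0, 45],
  [0, 0, 0, 0, 0, 0, 45],
  [0, 0, 0, 0, 0, 0, 45],
  [0, 0, 0, 0, 0, 0, 45],
])

```text
time: 44.35
tcp_pos: [0.4605, -0.0588, 0.1736]
ee_rot: [-0.076, 0.997, 0.0, -0.0]
ft_force: [-0.3, -0.3, -0.7]
finger_gap: 0.0447
finger_force: 0.0
```

```bash
python3 - <<'E'
from h import *
go([.4613,-.0597,.0825],1.722)
p=env.get_image('wrist'); save(p,'w14')
print(proj(p,[[.4613,-.0597,.096],[.4522,.0016,.076],[.4522,.0016,.068]]))
E
```

```text
t44.35 tcp [ 0.4605 -0.0588  0.1736] yaw 1.722 q6 -1.90 F [-0.3 -0.3 -0.7] gap 0.0447 ff 0.0
  shift(tool,now) units [-0.005 -0.007  0.607] turn units [ 0.    -0.001  0.001] | shift in final frame [-0.004 -0.007  0.607]
[[274.15035221 234.09897788]
 [370.0241257  224.5128326 ]
 [367.12501817 220.93276303]]
```

View pics/w14.png

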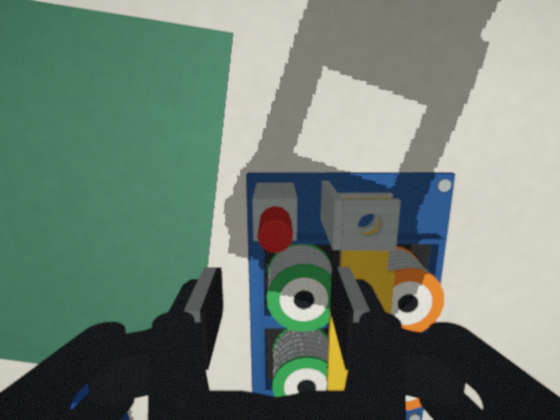

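Call:
play_rows([
  [0, 0, 0, -0.005, -0.007, 0.2, 45],
  [0, 0, 0, 0, 0, 0.2, 45],
  [0, 0, 0, 0, 0, 0.14, 45],
  [0, 0, 0, 0, 0, 0.067, 45],
  [0, 0, 0, 0, 0, 0, 45],
  [0, 0, 0, 0, 0, 0, 18],
  [0, 0, 0, 0, 0, 0, 18],
  [0, 0, 0, 0, 0, 0, 18],
])

```text
time: 45.2
tcp_pos: [0.4617, -0.0602, 0.0843]
ee_rot: [-0.075, 0.997, -0.0, 0.001]
ft_force: [-1.4, 0.0, 7.2]
finger_gap: 0.02
finger_force: 58.7
```

Call:
play_rows([
  [0, 0, 0, 0, 0, 0, 18],
  [0, 0, 0, 0, 0, 0, 18],
  [0, 0, 0, 0, 0, -0.1, 18],
  [0, 0, 0, 0, 0, -0.2, 18],
  [0, 0, 0, 0, 0, -0.2, 18],
  [0, 0, 0, 0, 0, -0.08, 18],
  [0, 0, 0, 0, 0, 0, 18],
  [0, 0, 0, 0, 0, 0, 18],
])

```text
time: 46.0
tcp_pos: [0.4607, -0.06, 0.1691]
ee_rot: [-0.075, 0.997, 0.0, -0.0]
ft_force: [0.4, -0.2, -1.2]
finger_gap: 0.0199
finger_force: 58.7
```

```bash
python3 - <<'E'
from h import *
go([.4518,.0016,.1],1.722)
E
```

```text
t46.00 tcp [ 0.4607 -0.06    0.1691] yaw 1.722 q6 -1.91 F [ 0.4 -0.2 -1.2] gap 0.0199 ff 58.7
  shift(tool,now) units [-0.003  0.415  0.461] turn units [ 0.    -0.001 -0.   ] | shift in final frame [-0.003  0.415  0.461]
```

Call:
play_rows([
  [0, 0, 0, -0.002, 0.1, 0, 18],
  [0, 0, 0, 0, 0.2, 0, 18],
  [0, 0, 0, 0, 0.114, 0, 18],
  [0, 0, 0, 0, 0, 0, 18],
  [0, 0, 0, 0, 0, 0.06, 18],
  [0, 0, 0, 0, 0, 0.06, 18],
  [0, 0, 0, 0, 0, 0.04, 18],
  [0, 0, 0, 0, 0, 0, 18],
])

```text
time: 46.8
tcp_pos: [0.4514, 0.0009, 0.1443]
ee_rot: [-0.075, 0.997, 0.0, -0.001]
ft_force: [0.2, -0.0, 0.2]
finger_gap: 0.0199
finger_force: 58.8
```

```bash
python3 - <<'E'
from h import *
go([.4518,.0016,.0975],1.722)
p=env.get_image('wrist'); save(p,'w15')
cv2.imwrite('pics/w15c.png',cv2.resize(p['pixels'][150:400,160:400,::-1],None,fx=2.4,fy=2.4,interpolation=cv2.INTER_CUBIC))
E
```

```text
t46.80 tcp [0.4514 0.0009 0.1443] yaw 1.721 q6 -1.78 F [ 0.2 -0.   0.2] gap 0.0199 ff 58.8
  shift(tool,now) units [-0.004  0.004  0.312] turn units [ 0.001 -0.003 -0.001] | shift in final frame [-0.003  0.004  0.312]
```

View pics/w15c.png

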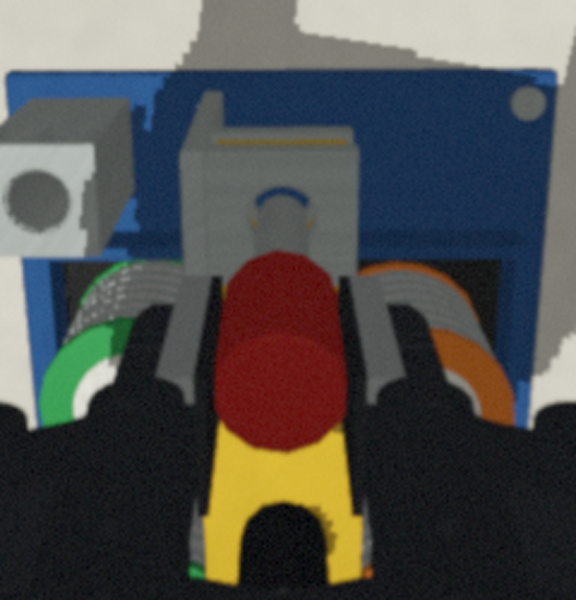

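Call:
play_rows([
  [0, 0, 0, -0.002, 0.003, 0.03, 18],
  [0, 0, 0, 0, 0, 0.03, 18],
  [0, 0, 0, 0, 0, 0.03, 18],
  [0, 0, 0, 0, 0, 0.03, 18],
  [0, 0, 0, 0, 0, 0.03, 18],
  [0, 0, 0, 0, 0, 0, 18],
  [0, 0, 0, 0, 0, 0, 18],
  [0, 0, 0, 0, 0, 0, 18],
])

```text
time: 47.65
tcp_pos: [0.4523, 0.0018, 0.1236]
ee_rot: [-0.075, 0.997, -0.0, 0.0]
ft_force: [-0.7, 0.1, -0.5]
finger_gap: 0.0201
finger_force: 58.8
```

Call:
play_rows([
  [0, 0, 0, 0, 0, 0.04, 18],
  [0, 0, 0, 0, 0, 0.04, 18],
  [0, 0, 0, 0, 0, 0.04, 18],
  [0, 0, 0, 0, 0, 0.035, 18],
  [0, 0, 0, 0, 0, 0, 18],
  [0, 0, 0, 0, 0, 0, 18],
  [0, 0, 0, 0, 0, 0, 18],
  [0, 0, 0, 0, 0, 0, 18],
])

```text
time: 48.45
tcp_pos: [0.4523, 0.0018, 0.1004]
ee_rot: [-0.075, 0.997, -0.0, 0.0]
ft_force: [-0.4, 0.8, -1.0]
finger_gap: 0.0203
finger_force: 58.8
```

Call:
play_rows([
  [0, 0, 0, 0, 0, 0.01, 18],
  [0, 0, 0, 0, 0, 0.01, 18],
  [0, 0, 0, 0, 0, 0, 18],
  [0, 0, 0, 0, 0, 0, 18],
  [0, 0, 0, 0, 0, 0, 18],
  [0, 0, 0, 0, 0, 0, 40],
  [0, 0, 0, 0, 0, 0, 45],
  [0, 0, 0, 0, 0, 0, 45],
])

```text
time: 49.25
tcp_pos: [0.4521, 0.0018, 0.097]
ee_rot: [-0.075, 0.997, -0.0, -0.0]
ft_force: [-0.6, 0.2, 0.4]
finger_gap: 0.045
finger_force: 0.0
```

Call:
play_rows([
  [0, 0, 0, 0, 0, -0.1, 45],
  [0, 0, 0, 0, 0, -0.2, 45],
  [0, 0, 0, 0, 0, -0.28, 45],
  [0, 0, 0, 0, 0, -0.28, 45],
  [0, 0, 0, 0, 0, -0.28, 45],
  [0, 0, 0, 0.28, 0, 0, 45],
  [0, 0, 0, 0, 0, 0, 45],
  [0, 0, 0, 0, 0, 0, 45],
])

```text
time: 50.05
tcp_pos: [0.4103, -0.0045, 0.2693]
ee_rot: [-0.075, 0.997, -0.0, 0.001]
ft_force: [-1.0, 0.1, -0.8]
finger_gap: 0.0452
finger_force: 0.0
```

```bash
python3 - <<'E'
from h import *
go([.4518,.0016,.0975],1.722)
p=env.get_image('scene'); a=p['pixels'][140:280,220:360,::-1]; b=cv2.resize(a,(560,560),interpolation=cv2.INTER_CUBIC)
cv2.imwrite('pics/s16.png',b)
print((proj(p,[[.4522,.0016,.076],[.4522,.0016,.110]])-[220,140])*4)
E
```

```text
t50.05 tcp [ 0.4103 -0.0045  0.2693] yaw 1.721 q6 -1.79 F [-1.   0.1 -0.8] gap 0.0452 ff 0.0
  shift(tool,now) units [-0.277 -0.     1.146] turn units [-0.001  0.003 -0.001] | shift in final frame [-2.790e-01 -1.000e-03  1.145e+00]
[[321.94331857 164.68373309]
 [322.67023382 119.73522926]]
```

View pics/s16.png

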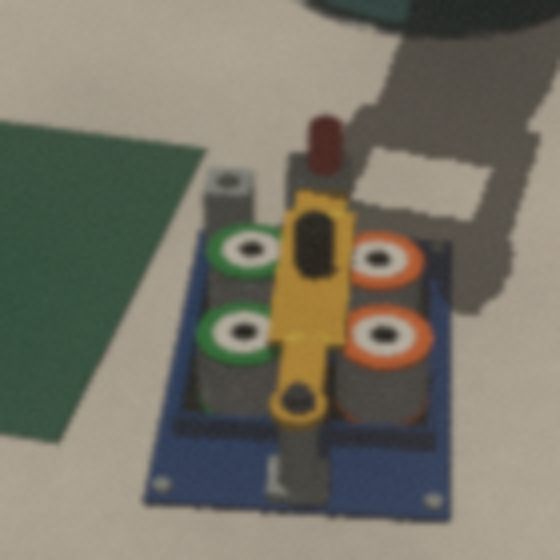

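The pin's knob sits on the catch at (325, 117–172), which matches its predicted seated position. The bar is closed over all four seated reels and the stow boss is empty.

```bash
python3 -c "
from plant import env
print(env.finish_job())"
```

```text
the job is handed in; nothing more can be done
None
```

The job is handed in at about 50 s of the 210 s allowed; the hand-in returned no verdict. All four full reels stand in their own pockets, the one empty reel is in the bin, the bar is home in the catch and the pin is seated with its knob on the catch.

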